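# Unhook the bottle carrier and start it heating

### The arm

A 6-joint arm with a two-finger parallel gripper is mounted at the origin on the work surface. World frame = base frame: x ahead of the robot, y to its left, z up, the work surface at z = 0. Lengths are in m, angles in degrees, forces in N, time in s.
With the tool pointing down it reaches from about 0.225 to 0.725 m from the base axis. Payload 3.1 kg.
Tool frame: the origin (TCP) lies on the front face of the gripper's body, between the roots of the fingers; the fingertips stand 73 mm ahead of it and the grasp point (between the pads) lies 54 mm ahead of it; z points along the fingers, x is the direction in which the jaws open and shut, and the axes are right-handed (so a half turn about z gives the same grasp; the last joint's range is limited). The gripper opens to 85 mm and grips with 20 to 120 N. Pads are 22 mm wide; open, the fingers measure 114 mm over their backs; the gripper's body (76 mm by 85 mm) begins 54 mm behind the grasp point. The pads swing forward as they close: fully open they stand 13 mm farther back than shut.
Start: joints at [-84.557, 2.75, 5.684, 92.934, 0, 82.678], TCP at [0.116, -0.512, 0.304] pointing down, gripper open.
Joint ranges: [-166.93, 166.93], [-56.73, 111.36], [-69.38, 81.34], [-121.58, 131.49], [-85.45, 84.26], [-180, 180]. Speed limits (degrees/s): [159.86, 159.86, 180, 180, 180, 180].

### API

Orientations are given as a 3x3 rotation matrix whose columns are the frame's x, y, z axes.
In Python, from bench import robot gives the robot as it stands.
- The arm moves only by the tool jog_arm, never from a script. Its argument "increments" is a list that holds one entry, the list of rows, each a list of 7 numbers: the turn, a rotation vector about the tool's x, y, z in rad, then the shift along the tool's x, y, z in m, then the finger opening in m, from 0 to 0.0854. In form: [[[ax, ay, az, tx, ty, tz, hand], ...]]. A call has 1 to 10 rows; each row shifts and turns the commanded pose from where the row before left it, along the tool's axes as they then stand; what a row does not reach is not made up. A row lasts 1/12 s, in which the tool goes at most 41.7 mm and 7.16 degrees, less where a joint would pass 70% of its speed; a pose out of reach is approached as far as the arm can. A call is refused whole if a number of a shift passes 0.0417 or a number of a turn 0.125, either way. A call with a gripper value outside its range is refused whole. The fingers move at their own pace and stop on an object; "squeeze" is the grip in N (left out, the last holds). Time passes only in rows, so rows that do not move let the fingers close. It gives the time, the measured TCP pose, the force and the opening at its end, in the units of the state.
- robot.state(): the state, without advancing time (a new reading comes with each control period).
- robot.camera(name): name is "scene" or "top" or "wrist"; returns (picture, depth): 400x640x3 uint8, red, green, blue; 400x640 float32, m along the optical axis (not along the pixel's ray), 0 where there is no reading.
- robot.camera_info(name): a dict with "fx", "fy", "cx", "cy" (pixels), "R" (3x3) and "t" (3): a world point X has camera coordinates R X + t; the wrist camera has in their place "mount" (4x4, takes a point from camera to tool coordinates, whose origin is the TCP and whose axes are the tool frame's). Camera axes: x right, y down, z forward; pixel columns grow to the right and rows downward; lengths in m; the calibration is good to about 2 mm. A picture is of the moment at which its call begins: read the wrist's pose just before it. camera_info takes no time and is no camera call.
- robot.sign_off(): hands the job in, once; it reports no verdict.
The state is a dict: "t": time; "joint_positions": joint angles; "joint_velocities": joint speeds; "tau": joint torques, N m; "tcp_pos": TCP position; "tool_rot": TCP orientation; "ft_force": force on the tool from outside, world axes, zero at the start; "wrist_torque": the same for the moment, N m; "gripper_width": opening from 0.0 (shut) to 1.0 (fully open).
Only numpy, scipy, OpenCV 4.12 (cv2) and the standard library are available. Lean on these libraries where they do the work, as an engineer would, in place of code of your own. Each camera call takes 0.05 s, during which the arm holds its last target. There are 200 camera calls.

### The job

Take the bottle carrier off its safety hook: press the yellow sprung keeper open and keep it open while the bail comes out, without wrenching it against the hook. Keep the carrier upright and set it down gently, fully home in the well of the heater, then press the heater's green start key all the way. Leave the beaker, flask, dishes and tube rack where they are.

Things in the scene. Friction and masses are not known exactly. Their poses are not given: they have to be found in the camera images.
- carrier: Stainless tray with six white sample bottles, blue caps, and a fixed upright bail; 0.3 to 0.5 kg, balanced, same after a half turn. Origin: centre of underside, z up. Tray 84 mm in x, 116 in y, on a bevelled foot 72 x 104 mm, 8 high; cap tops 80 mm above the underside. Bail of 10 mm round bar in the plane x = 0, legs at y = +-55 mm. Starts hanging on the hook, axes nearly along the hook's.
- bail_mid (a point): Centre of the bail's bar at the raised kink in its middle, in which the hook sits; 172 mm above the carrier's underside; axes as the carrier's. To either side, from 15 to 49 mm in y, the bar is straight and level, its centre line 6 mm lower (166 mm above the underside): a place to grip.
- hook_seat (a point): Where the bail's bar centre lies in the steel J-hook, 212 mm above the table; fixed. Stand axes: x from hook tip to shank, away from the robot, y along the hanging bail, z up. The hook, 10 mm thick, lies in the plane y = 0; its underside is 15 mm below this point. The bar must rise 40 mm to clear the tip, then can leave along -x; raised over 70 mm above the hook, the caps hit its underside.
- hook_tip (a point): Top of the hook's upturned tip, 13 mm in -x from the seat and 31 mm above it; stand axes.
- keeper_hinge (a point): Middle of the keeper's hinge, at the top of the hook's shank, 46 mm in +x from the seat and 49 mm above it; axis along the stand's y. Nothing on the stand is higher than 8 mm above this. A rod at the shank's back leads to a post 145 mm in +x from the seat, its top 30 mm above the seat. A base plate 12 mm thick lies under the carrier (x -70 to +165, y +-75 mm from the seat).
- keeper (a joint): Sprung keeper, a yellow flap over the hook's mouth, in rad: 0 closed, sloping 24 deg down from the hinge to the inside of the tip; grows as it is pushed down and back towards the shank; stop at 0.85. It cannot open upwards, blocks the bar's way up and springs shut when let go: it must stay pressed while the bar passes. On a wing's middle 1.2 N starts it, 2.6 N holds it at the stop.
- wing_left (a point): Middle of the keeper's flat thumb wing on the +y side, its place to press; moves with the keeper. The wing reaches from 9 to 42 mm off the hook's plane and 13 to 47 mm from the hinge; bare space under it. With the keeper at its stop it lies 30 mm or more in +x behind the bar's centre: room for a finger between wing and bar.
- wing_right (a point): The same on the -y side. A way to do it with one hand: straddle the bail's straight bar 26 mm to one side of the hook, jaws closing along the stand's x and open about 20 mm; on lowering them the shank-side finger pushes the wing down and holds it behind itself while the bar is gripped and lifted.
- keeper_end (a point): Middle of the keeper's free end, 53 mm from its hinge: the cross pin that closes the hook's mouth.
- well (a point): Centre of the floor of the heater's rectangular aluminium well, 45 mm above the table; fixed, z up. The well is 96 mm in its x, 128 mm in its y and 40 mm deep: its rim and the flat top of the white heater are 85 mm above the table. Heater body x -185 to +85 mm, y +-100 mm from here; the part at -x, towards the robot, carries the panel.
- start_key (a joint): Green round sprung start key on the heater's panel, 28 mm wide, in m: 0 up, grows to 0.006 when fully pressed down; 5 N for the full stroke; it springs back.
- start_key_top (a point): Middle of the top of the start key, 140 mm in -x and 55 mm in +y from the well's middle. It stands proud of a black collar on the panel; the flat panel is 85 mm above the table.
- beaker: Glass beaker with plastic pipettes, 72 mm wide, 150 mm tall, at the back; leave alone. Origin: centre of its underside.
- flask: Glass conical flask, 80 mm wide, 118 mm tall, at the back; leave alone. Origin: centre of its underside.
- dishes: Pile of three red and clear Petri dishes, 90 mm wide, 37 mm high, between hook stand and heater; leave alone. Origin: centre of its underside.
- tuberack: Low grey perforated tube rack, 104 x 219 x 42 mm, at the back beyond the dishes; leave alone. Origin: centre of its underside.

How it is judged (in metres and radians):
On the way, in this order (a step that is already met when the one before it is completed fails the run):
1. the keeper is pressed open with the bail still in the hook (value of joint keeper above 0.35 rad and distance between bail_mid and hook_seat below 0.025 m), for 0.1 s.
2. the carrier is off the hook (distance between bail_mid and hook_seat above 0.07 m), for 0.1 s.
3. the carrier stands in the heater's well (horizontal distance between carrier and well below 0.012 m and z of carrier in the frame of well below 0.005 m and angle between carrier's own z axis and vertical below 0.06 rad), for 0.2 s.
4. the start key is pressed (value of joint start_key above 0.004 m), for 0.05 s.
At the end, for the whole second after the job is handed in: The carrier stands at rest and upright (within 3.4 degrees) on the floor of the heater's well (within 5 mm in height, 12 mm of its middle), the keeper has sprung shut (under 0.1 rad) and the start key, having been pressed after the carrier was in, is up again (under 2 mm) (all of step 3 and z of carrier in the frame of well above -0.005 m and linear speed of carrier below 0.02 m/s and value of joint start_key below 0.002 m and value of joint keeper below 0.1 rad); the robot touches nothing.
It fails at once if the carrier is wrenched against hook or keeper (over 35 N) (contact force between carrier and hookstand above 35 N).
It fails at once if the carrier is dropped or rammed onto the heater (over 40 N) (contact force between carrier and heater above 40 N).
It fails at once if the carrier is tipped more than 30 degrees (angle between carrier's own z axis and vertical above 0.52 rad).
It fails at once if the beaker, flask, dishes or tube rack is moved more than 30 mm (distance of any of beaker, flask, dishes, tuberack from where it was at the start of the episode above 0.03 m).
It also fails if it takes over 54 s, if anything falls off the work surface, if the arm or the gripper's body presses on something with over 40 N, if the wrist force passes 120 N, or if a joint passes its speed limit or range.

## Working session

There is one attempt and no reset: what is moved stays moved. The work goes in short steps, Python scripts to look and compute and a tool call to move; the robot and the scene stay as the last step left them, time stands still between calls to the robot, and variables do not carry over. Pictures are saved under pics/ and viewed, about 8 in all and at most 12, crops included, and the job is handed in when it is done.

Besides the shell and the picture viewer there is one more tool, called after "Call:" as a command line: name --argument value ..., lists and objects as JSON in quotes. jog_arm: Moves the arm, as the interface text tells. Its arguments: {"type":"object","properties":{"increments":{"type":"array"},"squeeze":{"type":"number"}},"required":["increments"]}

```bash
mkdir -p pics; cat > h.py <<'E'
from bench import robot
import numpy as np, cv2
def shot(n,f):
    s=robot.state(); p,d=robot.camera(n); i=robot.camera_info(n)
    cv2.imwrite(f'pics/{f}.png',p[:,:,::-1]); np.savez(f'pics/{f}.npz',p=p,d=d,tcp=s['tcp_pos'],rot=s['tool_rot'])
    return p,d,i,s
def cloud(d,i,s=None):
    v,u=np.mgrid[0:400,0:640]
    X=np.stack([(u-i['cx'])/i['fx']*d,(v-i['cy'])/i['fy']*d,d],-1)
    if 'R' in i: return (X-np.array(i['t']))@np.array(i['R'])
    M=np.array(i['mount']); X=X@M[:3,:3].T+M[:3,3]
    return X@np.array(s['tool_rot']).T+np.array(s['tcp_pos'])
E
python3 - <<'E'
from h import *
for n in('scene','top'):
    p,d,i,s=shot(n,n+'0')
    np.save(f'pics/{n}0c.npy',cloud(d,i))
    print(n,i)
print(robot.state())
E
```

```text
scene {'fx': 401.89162720402044, 'fy': 401.89162720402044, 'cx': 317.79971172995306, 'cy': 199.5194355784753, 'R': array([[-0.8193069 ,  0.57310266,  0.01701584],
       [ 0.43696338,  0.64334665, -0.62862397],
       [-0.37121316, -0.50760066, -0.77752322]]), 't': array([ 0.4725996 , -0.1721137 ,  1.36018643])}
top {'fx': 379.19373401592685, 'fy': 379.19373401592685, 'cx': 321.9261022424472, 'cy': 202.3691702577124, 'R': array([[ 0.02206517, -0.99964709, -0.01479247],
       [-0.99698639, -0.02090093, -0.07470797],
       [ 0.07437243,  0.01639633, -0.99709573]]), 't': array([0.02115081, 0.59840479, 0.91699795])}
{'t': 0.1, 'joint_positions': array([-8.45585334e+01,  2.79094382e+00,  5.60126574e+00,  9.29324676e+01,
       -9.47114598e-04,  8.26757592e+01]), 'joint_velocities': array([-0.01389947, -0.01603476,  0.12188905, -0.04787794, -0.01120533,
        0.01408724]), 'tau': array([ 2.74161728e-03, -3.39849794e+01,  3.20936608e+01,  1.57737918e-02,
       -8.22975335e-05,  1.98273867e-06]), 'tcp_pos': array([ 0.11593698, -0.5116434 ,  0.30281912]), 'tool_rot': array([[ 2.20964598e-01, -9.75281805e-01, -2.18615855e-04],
       [-9.75279532e-01, -2.20964559e-01,  2.12066804e-03],
       [-2.11655531e-03, -2.55380993e-04, -9.99997727e-01]]), 'ft_force': array([-0.41806062,  0.3664067 , -1.04385287]), 'wrist_torque': array([ 0.0093083 ,  0.00318491, -0.00284457]), 'gripper_width': 1.0010792582292922}
```

View pics/scene0.png

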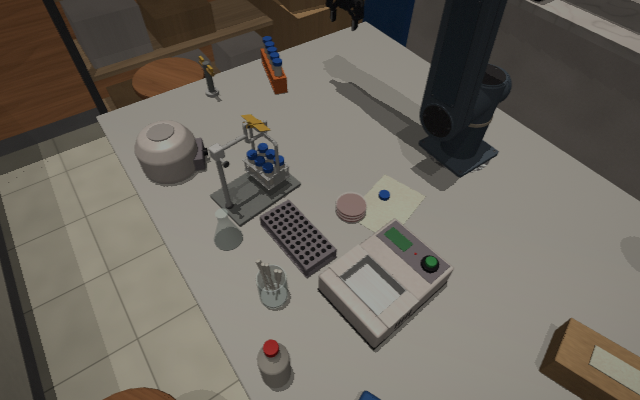

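View pics/top0.png

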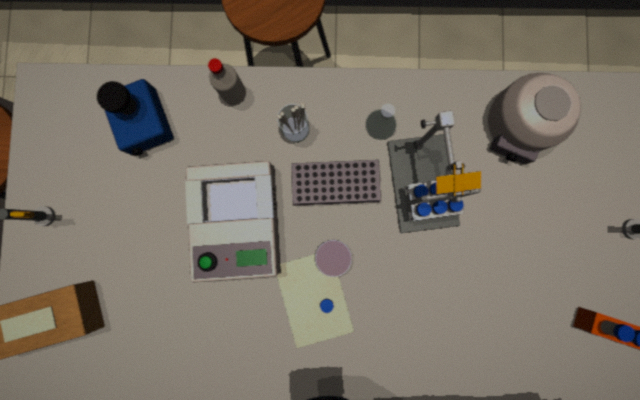

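The top view shows the keeper (yellow) at about (458,182), the carrier's blue caps at about (435,200), the heater well at (232,200), the green key at (207,262), and the dishes at (333,257). Next I'll measure all of these with the depth data.

```bash
python3 - <<'E'
from h import *
def rect(P,n):
    r=cv2.minAreaRect(P[:,:2].astype(np.float32)*1000); print(n,'rect c,size,ang',np.round(r[0],1),np.round(r[1],1),round(r[2],1),'N',len(P),'z',np.round(np.percentile(P[:,2],[5,50,95]),4))
for n in('top','scene'):
    z=np.load(f'pics/{n}0.npz');p=z['p'].astype(int);d=z['d'];C=np.load(f'pics/{n}0c.npy')
    r,g,b=p[...,0],p[...,1],p[...,2]; ok=d>0
    X=C[ok];print(n,'table z',np.round(np.median(X[(abs(X[:,2])<.015)][:,2]),4))
    roi=(C[...,1]<0)&(C[...,0]>.2)&(C[...,0]<.75)&(C[...,1]>-.6)
    m=ok&(r>150)&(g>90)&(b<80)&roi&(C[...,2]>.18); rect(C[m],n+' keeper'); 
    K=C[m]; c=K.mean(0); print(c,'plane n',np.linalg.svd(K-c)[2][2])
    m=ok&(b>120)&(r<80)&(g<110)&roi&(C[...,2]>.06)&(C[...,2]<.16); rect(C[m],n+' caps')
    hr=(C[...,0]>.15)&(C[...,0]<.7)&(C[...,1]>0.05)&(C[...,1]<.5)
    m=ok&(g>110)&(r<80)&(b<110)&hr; 
    k,l,s,ce=cv2.connectedComponentsWithStats(m.astype(np.uint8))
    for j in range(1,k):
        if s[j,4]>30: rect(C[l==j],n+' green')
    m=ok&hr&(C[...,2]>.035)&(C[...,2]<.055)
    k,l,s,ce=cv2.connectedComponentsWithStats(m.astype(np.uint8)); j=1+np.argmax(s[1:,4]); rect(C[l==j],n+' floor')
    m=ok&hr&(C[...,2]>.075)&(C[...,2]<.1); rect(C[m],n+' heatertop')
    m=ok&roi&(C[...,2]>.008)&(C[...,2]<.017); rect(C[m],n+' plate')
    m=ok&roi&(C[...,2]>.17); rect(C[m],n+' high')
E
```

```text
top table z 0.0004
top keeper rect c,size,ang [ 623.9 -223.9] [29.8 81.7] 8.4 N 648 z [0.2479 0.2543 0.2602]
[ 0.62427299 -0.22477969  0.25428752] plane n [-0.40369787 -0.06494672  0.91258422]
top caps rect c,size,ang [ 580.8 -230.2] [19.  96.9] 6.6 N 206 z [0.1173 0.1197 0.1217]
top green rect c,size,ang [454.4 288.1] [14.8 13.2] 21.2 N 36 z [0.105  0.1079 0.1095]
top floor rect c,size,ang [597.3 255. ] [ 92.  119.7] 5.3 N 1901 z [0.0431 0.0455 0.0487]
top heatertop rect c,size,ang [546.8 246.3] [270.2 201. ] 5.5 N 7761 z [0.0823 0.0857 0.0889]
top plate rect c,size,ang [ 590.7 -362. ] [655.6 304.9] 63.7 N 3170 z [0.0092 0.012  0.0149]
top high rect c,size,ang [ 460.8 -159.5] [154.1 585.5] 74.0 N 1832 z [0.2075 0.246  0.2623]
scene table z -0.0008
scene keeper rect c,size,ang [ 624.8 -223.3] [28.6 80.8] 9.9 N 92 z [0.2478 0.2538 0.2581]
[ 0.6267761  -0.2207128   0.25344346] plane n [ 0.4141733   0.05857258 -0.90831147]
scene caps rect c,size,ang [ 587.1 -245.3] [ 39.  100.2] 39.3 N 10 z [0.1174 0.1195 0.1216]
scene green rect c,size,ang [455.3 292.4] [14.3 15.5] 55.3 N 34 z [0.1049 0.1068 0.1086]
scene floor rect c,size,ang [588.7 243.5] [ 80.8 118.6] 5.6 N 1524 z [0.0414 0.0441 0.0496]
scene heatertop rect c,size,ang [547.4 243.9] [271.9 201.3] 5.4 N 6475 z [0.0804 0.0842 0.0875]
scene plate rect c,size,ang [ 583.4 -327.4] [674.9 352.7] 71.8 N 1723 z [0.0086 0.0108 0.014 ]
scene high rect c,size,ang [ 459.9 -155.3] [149.4 586.8] 73.3 N 2290 z [0.2021 0.307  0.5196]
```

Call:
jog_arm --increments '[[[0,0,0,-0.014,-0.0388,-0.012,0.0854],[0,0,0,-0.014,-0.0388,-0.012,0.0854],[0,0,0,-0.014,-0.0388,-0.012,0.0854],[0,0,0,-0.014,-0.0388,-0.012,0.0854],[0,0,0,-0.014,-0.0388,-0.012,0.0854],[0,0,0,-0.014,-0.0388,-0.012,0.0854],[0,0,0,-0.014,-0.0388,-0.012,0.0854],[0,0,0,-0.014,-0.0388,-0.012,0.0854],[0,0,0,-0.014,-0.0388,-0.012,0.0854],[0,0,0,-0.014,-0.0388,-0.012,0.0854]]]'

```text
t: 0.93
tcp_pos: [0.4543, -0.2949, 0.4204]
tool_rot: [[0.221, -0.975, -0.001], [-0.975, -0.221, 0.0], [-0.0, 0.0, -1.0]]
ft_force: [-0.7, -0.6, -0.2]
gripper_width: 0.996
```

Call:
jog_arm --increments '[[[0,0,-0.124,0,0,0,0.0854],[0,0,-0.124,0,0,0,0.0854],[0,0,-0.124,0,0,0,0.0854],[0,0,-0.124,0,0,0,0.0854],[0,0,-0.124,0,0,0,0.0854],[0,0,-0.124,0,0,0,0.0854],[0,0,-0.124,0,0,0,0.02],[0,0,-0.124,0,0,0,0.02],[0,0,-0.124,0,0,0,0.02],[0,0,-0.124,0,0,0,0.02]]]'

```text
t: 1.77
tcp_pos: [0.453, -0.2964, 0.4196]
tool_rot: [[0.995, -0.102, -0.001], [-0.102, -0.995, 0.001], [-0.001, -0.001, -1.0]]
ft_force: [0.4, -0.5, -0.1]
gripper_width: 0.455
```

Call:
jog_arm --increments '[[[0,0,-0.124,0,0,0,0.02],[0,0,-0.124,0,0,0,0.02],[0,0,0,0,0,0,0.02],[0,0,0,0,0,0,0.02]]]'

```text
t: 2.1
tcp_pos: [0.453, -0.2964, 0.4198]
tool_rot: [[0.991, 0.136, -0.001], [0.136, -0.991, 0.001], [-0.001, -0.001, -1.0]]
ft_force: [0.6, -1.1, -0.4]
gripper_width: 0.233
```

```bash
python3 - <<'E'
from h import *
p,d,i,s=shot('wrist','w1'); print(i,s['tcp_pos'],s['tool_rot'],s['gripper_width'],s['t'],s['joint_positions'])
E
```

```text
{'fx': 297.1111224541811, 'fy': 297.1111224541811, 'cx': 320.88466220373067, 'cy': 202.29361449237368, 'mount': array([[ 9.99998926e-01,  1.25092337e-04,  1.46046703e-03,
         4.32703553e-04],
       [-5.65232700e-04,  9.52203766e-01,  3.05463039e-01,
        -7.82266140e-02],
       [-1.35245112e-03, -3.05463537e-01,  9.52202814e-01,
        -6.87924545e-02],
       [ 0.00000000e+00,  0.00000000e+00,  0.00000000e+00,
         1.00000000e+00]])} [ 0.45298321 -0.29640712  0.41977924] [[ 9.90652360e-01  1.36408377e-01 -8.10117917e-04]
 [ 1.36408916e-01 -9.90652402e-01  6.53181252e-04]
 [-7.13445866e-04 -7.57582856e-04 -9.99999459e-01]] 0.23347259038263182 2.1 [-4.02967115e+01  9.22372753e+00  2.62069944e+01  1.07042873e+02
 -1.47568866e-03  4.18632041e+01]
```

View pics/w1.png

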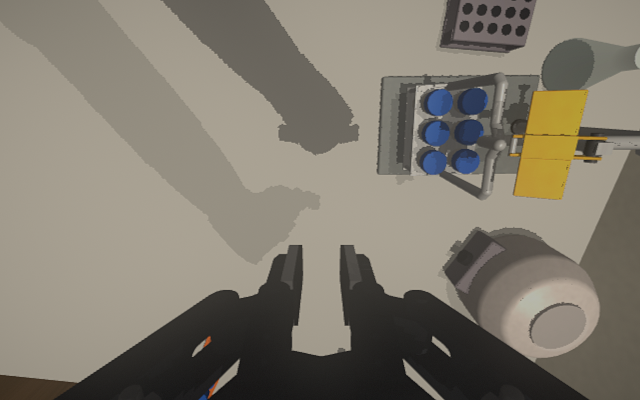

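The wrist view shows the bail's level bar running from (500,80) down to (487,195), with its kink at (500,145). The yellow wings are at (555,110) and (540,185). I'll measure both from depth.

```bash
cat > bail.py <<'E'
from h import *
def meas(f):
    z=np.load(f'pics/{f}.npz');p=z['p'].astype(int);d=z['d'];i=robot.camera_info('wrist')
    C=cloud(d,i,{'tool_rot':z['rot'],'tcp_pos':z['tcp']})
    r,g,b=p[...,0],p[...,1],p[...,2]
    roi=(d>0)&(C[...,0]>.56)&(C[...,0]<.68)&(C[...,1]>-.32)&(C[...,1]<-.13)
    yel=roi&(r>130)&(g>80)&(b<90)&(C[...,2]>.19)
    n,l,s,ce=cv2.connectedComponentsWithStats(yel.astype(np.uint8))
    for j in range(1,n):
        if s[j,4]>50:
            K=C[l==j]; q=cv2.minAreaRect(K[:,:2].astype(np.float32)*1000); print('wing',np.round(q[0],1),np.round(q[1],1),round(q[2],1),len(K),np.round(np.percentile(K[:,2],[2,50,98]),4))
    near=cv2.dilate(yel.astype(np.uint8),np.ones((5,5)))>0
    m=roi&~near&(C[...,2]>.196)&(C[...,2]<.225)&(C[...,0]<.635)
    B=C[m]; print('bar',len(B))
    th=np.radians(8.5); e=np.array([-np.sin(th),np.cos(th)]); ex=np.array([np.cos(th),np.sin(th)])
    c=np.array([.606,-.2266]); S=(B[:,:2]-c)@e; T=(B[:,:2]-c)@ex
    for a in range(-70,70,8):
        k=(S*1000>a)&(S*1000<a+8)
        if k.sum()>2: print(a+4,'across',np.round(np.percentile(T[k]*1000,[5,50,95]),1),'z',np.round(np.percentile(B[k,2],[5,50,95]),4),k.sum())
E
python3 -c "
from bail import *
meas('w1')"
```

```text
wing [ 631.6 -222.6] [49.6 83.8] 8.9 5669 [0.2459 0.2534 0.262 ]
bar 1643
-58 across [-2.7 -0.8  2.9] z [0.1968 0.2028 0.205 ] 36
-50 across [-2.9 -0.6  4.1] z [0.1992 0.2077 0.21  ] 89
-42 across [-3.  -0.5  4.5] z [0.2049 0.2089 0.2104] 92
-34 across [-3.2 -0.7  4.7] z [0.2046 0.209  0.2106] 96
-26 across [-3.4 -0.5  4.8] z [0.2043 0.2088 0.2103] 102
-18 across [-3.5 -1.   4.2] z [0.2042 0.2086 0.2108] 97
-10 across [-3.7 -1.6  3.5] z [0.2058 0.2118 0.2144] 83
-2 across [-16.4 -13.2  24.9] z [0.206  0.2094 0.2239] 123
6 across [-15.4  -2.1  14.1] z [0.2031 0.2138 0.2216] 185
14 across [-4.1 -1.7  3.5] z [0.2053 0.2102 0.2133] 116
22 across [-4.3 -1.6  3.4] z [0.2048 0.209  0.2105] 121
30 across [-4.3 -1.6  3.4] z [0.2038 0.2086 0.2105] 114
38 across [-4.4 -1.8  3.3] z [0.2047 0.2088 0.2102] 120
46 across [-4.6 -2.1  3.1] z [0.2039 0.2084 0.2106] 122
54 across [-4.8 -2.7  2.1] z [0.1979 0.2043 0.2094] 130
62 across [-3.2 -1.5  2. ] z [0.1973 0.2016 0.2027] 17
```

Call:
jog_arm --increments '[[[0,0,-0.023,0,0,0,0.02],[0,0,0,0.027,-0.012,0.008,0.02],[0,0,0,0.027,-0.012,0.008,0.02],[0,0,0,0.027,-0.012,0.008,0.02],[0,0,0,0.027,-0.012,0.008,0.02],[0,0,0,0.027,-0.012,0.008,0.02],[0,0,0,0.027,-0.012,0.008,0.02],[0,0,0,0,0,0.012,0.02],[0,0,0,0,0,0.012,0.02],[0,0,0,0,0,0,0.02]]]'

```text
t: 2.98
tcp_pos: [0.6011, -0.1982, 0.3445]
tool_rot: [[0.987, 0.163, -0.006], [0.163, -0.987, 0.002], [-0.005, -0.003, -1.0]]
ft_force: [-0.1, 0.8, -1.1]
gripper_width: 0.238
```

```bash
python3 - <<'E'
from bail import *
p,d,i,s=shot('wrist','w2'); print(s['tcp_pos'],s['tool_rot'],s['gripper_width'],s['t'],s['ft_force'])
meas('w2')
E
```

```text
[ 0.60110638 -0.19820662  0.34448304] [[ 0.98661181  0.16299216 -0.00553981]
 [ 0.16300763 -0.98662173  0.00246476]
 [-0.00506396 -0.00333479 -0.99998162]] 0.23818497007384307 2.9833 [-0.13048458  0.77947978 -1.06136091]
wing [ 635.3 -206.4] [ 4.8 14.2] 13.5 121 [0.2568 0.2583 0.2596]
wing [ 617.4 -234.7] [16.9 65.2] 11.4 1145 [0.2457 0.2492 0.2974]
wing [ 637.5 -200.7] [14.2 37.9] 36.6 84 [0.2592 0.2631 0.2664]
bar 1300
-58 across [-2.3 -0.4  1.5] z [0.2006 0.2035 0.206 ] 6
-50 across [-2.6 -0.1  1.6] z [0.2058 0.2088 0.2096] 30
-42 across [-2.6 -0.9  1.5] z [0.2063 0.2086 0.2099] 50
-34 across [-2.7 -1.   0.6] z [0.2067 0.2086 0.2096] 17
-2 across [-6.1 -2.2  2.9] z [0.207  0.2147 0.2165] 72
6 across [-13.4  -6.6   2.2] z [0.2044 0.2144 0.2232] 271
14 across [-3.3 -0.2  3.5] z [0.2077 0.2106 0.2136] 116
22 across [-3.4  0.3  3.3] z [0.207  0.2091 0.2103] 101
30 across [-3.5  0.9  5.4] z [0.2068 0.209  0.2102] 125
38 across [-4.3  0.2  5.2] z [0.2055 0.2086 0.2101] 145
46 across [-4.4  0.6  5. ] z [0.206  0.2089 0.2102] 148
54 across [-4.5 -0.1  4.9] z [0.2005 0.2052 0.2089] 180
62 across [-2.5  0.5  3.5] z [0.1972 0.2002 0.2026] 38
```

View pics/w2.png

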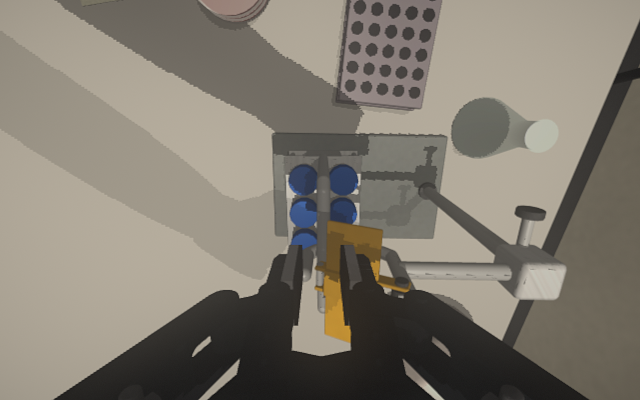

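Call:
jog_arm --increments '[[[0,0,0,0.0011,0.0018,0.006,0.02],[0,0,0,0,0,0.006,0.02],[0,0,0,0,0,0.006,0.02],[0,0,0,0,0,0.006,0.02],[0,0,0,0,0,0.006,0.02],[0,0,0,0,0,0.006,0.02],[0,0,0,0,0,0.006,0.02],[0,0,0,0,0,0,0.02]]]'

```text
t: 3.7
tcp_pos: [0.602, -0.2006, 0.3046]
tool_rot: [[0.987, 0.162, -0.002], [0.162, -0.987, 0.001], [-0.002, -0.001, -1.0]]
ft_force: [-0.5, -0.7, 0.1]
gripper_width: 0.236
```

Call:
jog_arm --increments '[[[0,0,0,0,0,0.005,0.02],[0,0,0,0,0,0.005,0.02],[0,0,0,0,0,0.005,0.02],[0,0,0,0,0,0.004,0.02],[0,0,0,0,0,0,0.02]]]'

```text
t: 4.12
tcp_pos: [0.6021, -0.2006, 0.2858]
tool_rot: [[0.987, 0.162, -0.002], [0.162, -0.987, 0.001], [-0.002, -0.001, -1.0]]
ft_force: [-1.6, -1.0, 0.6]
gripper_width: 0.234
```

```bash
python3 - <<'E'
from bail import *
p,d,i,s=shot('wrist','w3'); print(s['tcp_pos'],s['gripper_width'],s['t'],s['ft_force'])
meas('w3')
b=cv2.imread('pics/w3.png'); p,d,i,s=shot('scene','s3'); a=cv2.imread('pics/s3.png')[80:230,180:330]
cv2.imwrite('pics/c3.png',np.hstack([b[100:400,180:480],cv2.resize(a,(300,300))]))
E
```

```text
[ 0.60208545 -0.20058967  0.28575977] 0.2342273045118513 4.1167 [-1.61254041 -1.02766076  0.60126194]
bar 3913
-42 across [-2.8  1.5  6.5] z [0.2054 0.2086 0.2098] 72
-34 across [-2.8  1.5  6.3] z [0.2063 0.2088 0.2102] 169
-26 across [-2.6  1.9  6.1] z [0.2065 0.2089 0.21  ] 172
-18 across [-3.   1.3  6. ] z [0.2067 0.209  0.2102] 150
-10 across [-2.8  1.7  5.9] z [0.2094 0.2132 0.2157] 104
-2 across [-5.9  2.1 11.3] z [0.2066 0.2139 0.2161] 325
6 across [-9.8 -1.9 10.2] z [0.2027 0.2133 0.2217] 617
14 across [-3.8  1.3  5.8] z [0.2069 0.2105 0.2142] 324
22 across [-9.6  0.6 10.4] z [0.2061 0.209  0.2211] 281
30 across [-21.    1.   22.5] z [0.2067 0.2098 0.2244] 418
38 across [-14.6   3.   24.5] z [0.2069 0.218  0.2246] 600
46 across [-4.   0.8  5.2] z [0.2063 0.2089 0.2107] 269
54 across [-4.1  0.6  4.7] z [0.1998 0.2052 0.2092] 333
62 across [-2.7  0.   3.3] z [0.1968 0.2003 0.2024] 79
```

View pics/c3.png

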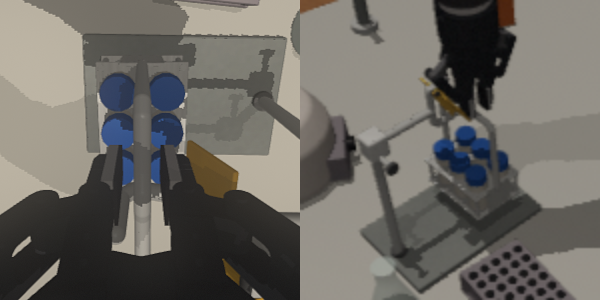

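The keeper is pushed back behind the right-hand finger, and the bar runs between the fingers. I'll finish lowering and then grip.

Call:
jog_arm --increments '[[[0,0,0,0.0008,0,0.004,0.02],[0,0,0,0,0,0.004,0.02],[0,0,0,0,0,0.004,0.02],[0,0,0,0,0,0.003,0.02],[0,0,0,0,0,0,0.02],[0,0,0,0,0,0,0.013],[0,0,0,0,0,0,0.009],[0,0,0,0,0,0,0.006],[0,0,0,0,0,0,0.004],[0,0,0,0,0,0,0.002]]]' --squeeze 80

```text
t: 5.05
tcp_pos: [0.6042, -0.201, 0.2766]
tool_rot: [[0.987, 0.162, 0.006], [0.162, -0.987, -0.003], [0.006, 0.004, -1.0]]
ft_force: [-3.5, 0.9, 11.4]
gripper_width: 0.069
```

Call:
jog_arm --increments '[[[0,0,0,0,0,0,0.0],[0,0,0,0,0,0,0.0],[0,0,0,0,0,0,0.0]]]'

```text
t: 5.3
tcp_pos: [0.6042, -0.201, 0.2766]
tool_rot: [[0.987, 0.162, 0.006], [0.162, -0.987, -0.003], [0.006, 0.004, -1.0]]
ft_force: [-2.4, -0.2, 11.9]
gripper_width: 0.069
```

Call:
jog_arm --increments '[[[0,0,0,0,0,0,0.01],[0,0,0,0,0,0,0.02],[0,0,0,0,0,0,0.02],[0,0,0,0,0,0,0.02]]]' --squeeze 30

```text
t: 5.63
tcp_pos: [0.6005, -0.2016, 0.2757]
tool_rot: [[0.987, 0.161, -0.004], [0.161, -0.987, -0.004], [-0.004, 0.003, -1.0]]
ft_force: [-13.5, -0.8, 11.3]
gripper_width: 0.234
```

```bash
python3 - <<'E'
from bail import *
p,d,i,s=shot('wrist','w4'); print(s['tcp_pos'],s['gripper_width'],s['t'],s['ft_force'],s['wrist_torque'])
meas('w4')
b=cv2.imread('pics/w4.png'); p,d,i,s=shot('scene','s4'); a=cv2.imread('pics/s4.png')[80:180,200:300]
cv2.imwrite('pics/c4.png',np.hstack([b[100:400,180:480],cv2.resize(a,(300,300))]))
E
```

```text
[ 0.60051886 -0.20164178  0.27565401] 0.23359161921628882 5.6333 [-13.54715843  -0.77661232  11.3294381 ] [-0.20194246  1.91978886  0.03246622]
bar 5169
-34 across [-2.2  0.7  7.1] z [0.2055 0.2078 0.2097] 53
-26 across [-2.3  2.3  6.8] z [0.2059 0.2088 0.2099] 193
-18 across [-1.8  2.1  6.8] z [0.2059 0.209  0.2102] 168
-10 across [-1.9  2.5  6.7] z [0.2102 0.2134 0.2157] 111
-2 across [-6.1  1.8  8.9] z [0.2065 0.2143 0.2167] 323
6 across [-11.3  -4.3   7.8] z [0.2025 0.2136 0.2225] 752
14 across [-11.3   2.5   8.5] z [0.206  0.2105 0.2153] 384
22 across [-11.4   5.   30.9] z [0.204  0.2098 0.2234] 470
30 across [-23.6   5.3  30.6] z [0.2076 0.2155 0.2242] 922
38 across [-16.9   5.6  31. ] z [0.2067 0.2144 0.2242] 990
46 across [-1.6  2.9 31. ] z [0.2068 0.2093 0.2195] 323
54 across [-1.7  2.7  6.9] z [0.2005 0.2056 0.2094] 390
62 across [-0.2  2.8  5.9] z [0.1965 0.2003 0.203 ] 90
```

View pics/c4.png

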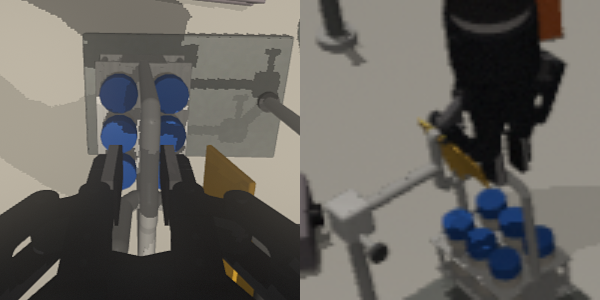

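Something is pushing the hand toward -x and up. It's probably the finger linkage bearing on the keeper at its stop. I'll take the actual finger geometry from the free-air depth picture.

```bash
python3 - <<'E'
from h import *
z=np.load('pics/w1.npz'); i=robot.camera_info('wrist')
C=cloud(z['d'],i,{'tool_rot':np.eye(3),'tcp_pos':np.zeros(3)})
m=(z['d']>0)&(C[...,2]<.12)&(abs(C[...,0])<.09)
P=C[m]*1000
print(np.round(np.percentile(P[:,2],[50,95,99,100]),1))
for a in range(-40,80,6):
    k=(P[:,2]>=a)&(P[:,2]<a+6)
    if k.sum()>5:
        R=P[k&(P[:,0]>0)];L=P[k&(P[:,0]<0)]
        print(a,'R x',np.round(np.percentile(R[:,0],[1,50,99]),1) if len(R) else '','L x',np.round(np.percentile(L[:,0],[1,50,99]),1) if len(L) else '','y',np.round(np.percentile(P[k,1],[1,50,99]),1),k.sum())
E
```

```text
[ 0.1 41.3 62.6 73.9]
-28 R x [ 8.3 13.7 19.9] L x [-18.9 -12.8  -7.5] y [-21.1 -20.2 -19.8] 74
-22 R x [ 8.4 14.6 60.2] L x [-58.7 -13.4  -7.4] y [-20.6 -19.1 -12.5] 1916
-16 R x [ 0.3 23.8 62.6] L x [-61.8 -23.   -0.4] y [-18.  -12.1  -9.4] 6757
-10 R x [ 0.3 44.2 59.1] L x [-58.6 -43.6  -0.5] y [-17.9 -11.7   0.3] 6673
-4 R x [ 1.2 42.  56.1] L x [-55.3 -41.2  -1.3] y [-17.8 -11.3   7.4] 5862
2 R x [10.4 39.9 52.9] L x [-52.4 -39.1  -9.5] y [-17.7 -11.8  11.6] 3895
8 R x [10.8 38.7 50. ] L x [-49.2 -37.8  -9.9] y [-16.6 -10.4  11.9] 2713
14 R x [11.6 33.8 46.2] L x [-45.4 -32.9 -10.8] y [-12.8  -3.2  11.3] 5038
20 R x [11.9 29.6 44.1] L x [-42.9 -28.7 -10.9] y [-13.9 -11.8  10.2] 2048
26 R x [12.  19.7 39.9] L x [-38.6 -19.  -11.1] y [-14.  -11.7   9.2] 1219
32 R x [10.4 12.  27. ] L x [-25.9 -11.1  -9.5] y [-12.5  -6.6  10.8] 780
38 R x [10.4 13.  23.9] L x [-22.7 -12.2  -9.5] y [-11.7 -10.7  10.1] 397
44 R x [10.4 15.5 23.8] L x [-23.  -14.6  -9.5] y [-11.6  -7.3  10.1] 500
50 R x [10.4 15.1 23.9] L x [-22.8 -13.9  -9.5] y [-11.6  -7.4   9.9] 422
56 R x [10.4 15.6 23.9] L x [-23.1 -14.8  -9.5] y [-11.5  -7.2   6.8] 405
62 R x [10.4 14.7 23.2] L x [-22.6 -13.9  -9.5] y [-11.5  -7.3  10. ] 325
68 R x [10.4 10.5 16.8] L x [-18.   -9.6  -9.5] y [-11.4  -9.   10.1] 95
```

The finger linkage (±40 mm at 26 mm ahead of the TCP) is wider than the room in front of the open wing. I'll back up, move a little further out along the bar, and use a smaller opening.

Call:
jog_arm --increments '[[[0,0,0,-0.0005,0,-0.005,0.02],[0,0,0,0,-0.003,-0.005,0.018],[0,0,0,0,0,0,0.016],[0,0,0,0,0,0,0.016]]]'

```text
t: 6.07
tcp_pos: [0.6029, -0.1975, 0.2824]
tool_rot: [[0.987, 0.163, 0.001], [0.163, -0.987, -0.0], [0.001, 0.0, -1.0]]
ft_force: [-0.3, -0.2, 1.5]
gripper_width: 0.187
```

```bash
python3 - <<'E'
from bail import *
p,d,i,s=shot('wrist','w5'); print(s['tcp_pos'],s['gripper_width'],s['t'],s['ft_force'],s['tool_rot'])
meas('w5')
E
```

```text
[ 0.60290252 -0.19753346  0.28241938] 0.18743255971155195 6.0667 [-0.31586111 -0.20927403  1.4670314 ] [[ 9.86689896e-01  1.62606825e-01  1.43850172e-03]
 [ 1.62607137e-01 -9.86690888e-01 -1.02038599e-04]
 [ 1.40276436e-03  3.34591100e-04 -9.99998960e-01]]
bar 3883
-34 across [-1.8  2.4  7.3] z [0.2068 0.2092 0.2107] 102
-26 across [-1.8  2.6  7.1] z [0.2068 0.2092 0.2105] 176
-18 across [-1.9  2.8  7.5] z [0.2067 0.2093 0.2108] 159
-10 across [-1.8  2.7  6.8] z [0.2099 0.2136 0.2155] 105
-2 across [-6.   2.  10.6] z [0.2066 0.2144 0.2164] 318
6 across [-6.7  1.3 10.1] z [0.202  0.2128 0.2161] 471
14 across [-1.6  2.8  6.8] z [0.2073 0.2102 0.2137] 299
22 across [-6.1  2.8  9.9] z [0.2061 0.2089 0.2182] 260
30 across [-6.2  3.1 25.2] z [0.2064 0.209  0.2243] 320
38 across [-16.9   5.1  24.9] z [0.2071 0.2185 0.2244] 968
46 across [-1.7  3.3 24.5] z [0.2055 0.2085 0.2203] 289
54 across [-1.4  2.8  7.4] z [0.1999 0.2046 0.2085] 344
62 across [0.3 3.2 6.2] z [0.1966 0.1998 0.202 ] 72
```

Call:
jog_arm --increments '[[[0,0,0,-0.001,0,0.003,0.016],[0,0,0,0,0,0.003,0.016],[0,0,0,0,0,0.003,0.016],[0,0,0,0,0,0.003,0.016],[0,0,0,0,0,0,0.016]]]'

```text
t: 6.53
tcp_pos: [0.6033, -0.1975, 0.2764]
tool_rot: [[0.987, 0.163, 0.011], [0.163, -0.987, -0.002], [0.01, 0.004, -1.0]]
ft_force: [-2.6, 2.0, 15.8]
gripper_width: 0.183
```

Call:
jog_arm --increments '[[[0,0,0,0,0,-0.006,0.018],[0,0,0,0,0,-0.006,0.018],[0,0.045,0,-0.003,0,0,0.018],[0,0.045,0,-0.003,0,0,0.018],[0,0.045,0,-0.003,0,0,0.018],[0,0.04,0,-0.002,0,0,0.018],[0,0,0,0,0,0,0.018]]]'

```text
t: 7.12
tcp_pos: [0.5889, -0.1994, 0.2799]
tool_rot: [[0.972, 0.161, 0.17], [0.159, -0.987, 0.03], [0.172, -0.002, -0.985]]
ft_force: [-1.6, -0.0, -0.7]
gripper_width: 0.211
```

```bash
cat > where.py <<'E'
from bail import *
import sys
f=sys.argv[1]
p,d,i,s=shot('wrist',f); T=np.array(s['tcp_pos']);R=np.array(s['tool_rot'])
print(T,s['gripper_width'],s['t'],s['ft_force'],'\n',R)
th=np.radians(8.5); ex=np.array([np.cos(th),np.sin(th)]);e=np.array([-ex[1],ex[0]]);c=np.array([.606,-.2266])
for tz in(0,.054,.066,.073):
    q=T+R[:,2]*tz; print(tz,'t,s,z',np.round([(q[:2]-c)@ex*1e3,(q[:2]-c)@e*1e3,q[2]*1e3],1))
meas(f)
E
python3 where.py w6
```

```text
[ 0.58888443 -0.19938376  0.27985733] 0.21072924049457492 7.1167 [-1.5940312  -0.01274523 -0.6535987 ] 
 [[ 0.97219068  0.16144563  0.16964843]
 [ 0.15868349 -0.98687946  0.02980736]
 [ 0.17223482 -0.00205804 -0.98505377]]
0 t,s,z [-12.9  29.4 279.9]
0.054 t,s,z [ -3.6  29.7 226.7]
0.066 t,s,z [ -1.5  29.7 214.8]
0.073 t,s,z [ -0.3  29.8 207.9]
wing [ 635.2 -220.5] [ 3.7 35.4] 37.3 103 [0.2473 0.2504 0.2524]
bar 4112
-34 across [-1.4  2.   6.9] z [0.2066 0.2085 0.2099] 59
-26 across [-1.4  1.9  6.4] z [0.2072 0.209  0.2101] 158
-18 across [-2.3  1.4  6.4] z [0.2059 0.2089 0.2103] 157
-10 across [-2.2  0.6  5.8] z [0.208  0.213  0.2155] 114
-2 across [-5.2  1.5 10.4] z [0.2063 0.2142 0.216 ] 298
6 across [-11.1  -2.5   9.6] z [0.2023 0.2134 0.2227] 670
14 across [-1.8  2.2  6.8] z [0.2067 0.2102 0.2135] 304
22 across [-11.6   1.6   7.2] z [0.2059 0.2091 0.2226] 279
30 across [-11.4   2.2   7.7] z [0.2063 0.2091 0.2237] 317
38 across [-23.    0.8  21.1] z [0.2077 0.2174 0.2243] 1031
46 across [-1.5  2.3  7.7] z [0.2059 0.2089 0.2104] 278
54 across [-1.5  2.2  7.1] z [0.2002 0.2052 0.2094] 363
62 across [-0.3  2.7  6. ] z [0.1966 0.2003 0.2027] 84
```

Call:
jog_arm --increments '[[[0,0,0,0.0015,0,0.003,0.018],[0,0,0,0,0,0.003,0.018],[0,0,0,0,0,0.003,0.018],[0,0,0,0,0,0.003,0.018],[0,0,0,0,0,0,0.018]]]'

```text
t: 7.58
tcp_pos: [0.5944, -0.1989, 0.2691]
tool_rot: [[0.972, 0.163, 0.171], [0.16, -0.987, 0.029], [0.173, -0.0, -0.985]]
ft_force: [-1.5, -0.9, 1.0]
gripper_width: 0.212
```

Call:
jog_arm --increments '[[[0,0,0,-0.001,0,0,0.014],[0,0,0,0,0,0,0.011],[0,0,0,0,0,0,0.009],[0,0,0,0,0,0,0.006],[0,0,0,0,0,0,0.003],[0,0,0,0,0,0,0.0],[0,0,0,0,0,0,0.0]]]' --squeeze 60

```text
t: 8.17
tcp_pos: [0.5928, -0.1993, 0.2699]
tool_rot: [[0.972, 0.162, 0.171], [0.159, -0.987, 0.028], [0.174, -0.0, -0.985]]
ft_force: [-3.2, -0.5, 1.0]
gripper_width: 0.083
```

```bash
python3 where.py w7 | head -9; python3 - <<'E'
from h import *
b=cv2.imread('pics/w7.png'); shot('scene','s7'); a=cv2.imread('pics/s7.png')[80:180,200:300]
cv2.imwrite('pics/c7.png',np.hstack([b[100:400,180:480],cv2.resize(a,(300,300))]))
E
```

```text
[ 0.59280993 -0.19929013  0.26993763] 0.08283141426195843 8.1667 [-3.15416879 -0.47909652  1.02943309] 
 [[ 9.71826586e-01  1.61949883e-01  1.71246381e-01]
 [ 1.59486454e-01 -9.86798984e-01  2.81395921e-02]
 [ 1.73542958e-01 -3.53255947e-05 -9.84826300e-01]]
0 t,s,z [ -9.   29.  269.9]
0.054 t,s,z [  0.4  29.1 216.8]
0.066 t,s,z [  2.4  29.1 204.9]
0.073 t,s,z [  3.7  29.1 198. ]
bar 3930
```

View pics/c7.png

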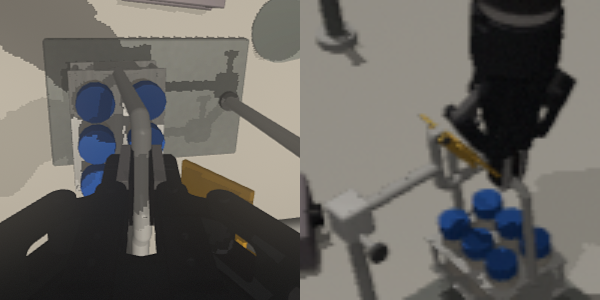

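The bar sits well inside the tilted fingers and the wing is held open behind the shank-side finger. The first lift will be short, followed by a force check.

Call:
jog_arm --increments '[[[0,0,0,0,0,0,0.0],[0,0,0,0.0005,0,-0.003,0.0],[0,0,0,0.0005,0,-0.003,0.0],[0,0,0,0.0005,0,-0.003,0.0],[0,0,0,0,0,0,0.0]]]' --squeeze 80

```text
t: 8.68
tcp_pos: [0.5898, -0.1995, 0.2745]
tool_rot: [[0.974, 0.161, 0.16], [0.158, -0.987, 0.029], [0.162, -0.003, -0.987]]
ft_force: [-5.4, -2.9, -9.3]
gripper_width: 0.077
```

```bash
python3 where.py w8; python3 - <<'E'
from h import *
s=robot.state(); print(s['ft_force'],s['wrist_torque'])
b=cv2.imread('pics/w8.png'); shot('scene','s8'); a=cv2.imread('pics/s8.png')[100:190,220:310]
cv2.imwrite('pics/c8.png',np.hstack([cv2.resize(b[150:400,240:490],(400,400)),cv2.resize(a,(400,400))]))
E
```

```text
[ 0.58981047 -0.19949014  0.2744898 ] 0.07665822450615471 8.6833 [-5.40764148 -2.85550822 -9.32305631] 
 [[ 0.97399079  0.16060061  0.15984176]
 [ 0.15794161 -0.98701402  0.02928759]
 [ 0.16246966 -0.00328018 -0.98670809]]
0 t,s,z [-12.   29.2 274.5]
0.054 t,s,z [ -3.2  29.5 221.2]
0.066 t,s,z [ -1.3  29.6 209.4]
0.073 t,s,z [-1.000e-01  2.960e+01  2.025e+02]
wing [ 632.3 -200. ] [ 3.4 34.7] 41.6 85 [0.248  0.2515 0.2722]
bar 3384
-26 across [-2.5  1.1  3.8] z [0.2101 0.2122 0.2135] 34
-18 across [-3.1 -0.2  3.6] z [0.2108 0.2127 0.2138] 117
-10 across [-4.4 -1.5  2.6] z [0.2146 0.2174 0.2196] 88
-2 across [-5.2 -1.5  3.1] z [0.2162 0.2187 0.2199] 215
6 across [-7.8 -2.8  1. ] z [0.2163 0.2186 0.223 ] 236
14 across [-4.6 -1.8  1.3] z [0.2129 0.215  0.2176] 237
22 across [-5.4 -1.5  1.2] z [0.2124 0.2137 0.2182] 196
30 across [-5.1 -1.8  1.3] z [0.2123 0.2137 0.2154] 198
38 across [-17.8  -3.5  12.3] z [0.2079 0.2153 0.2242] 1178
46 across [-5.9 -2.1  2.7] z [0.2106 0.2134 0.2147] 292
54 across [-6.2 -2.3  2.5] z [0.2039 0.21   0.2138] 432
62 across [-5.3 -2.3  1.5] z [0.1969 0.2038 0.2072] 161
[ -7.19170872  -3.10072338 -10.16903497] [-0.50561606  1.75721018 -0.08662473]
```

View pics/c8.png

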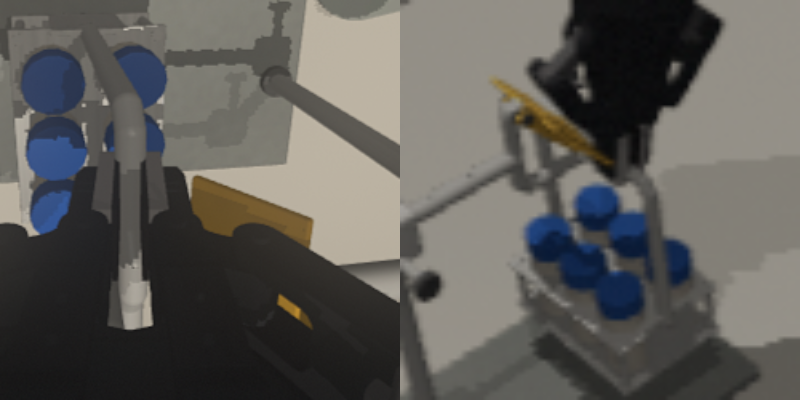

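```bash
cat > keep.py <<'E'
from h import *
th=np.radians(8.5); ex=np.array([np.cos(th),np.sin(th)]);e=np.array([-ex[1],ex[0]]);c=np.array([.606,-.2266])
def keep(f,cam='wrist'):
    z=np.load(f'pics/{f}.npz');p=z['p'].astype(int);i=robot.camera_info(cam)
    C=cloud(z['d'],i,{'tool_rot':z['rot'],'tcp_pos':z['tcp']})
    m=(z['d']>0)&(p[...,0]>1.7*p[...,2])&(p[...,0]>p[...,1]*1.15)&(p[...,0]>60)&(C[...,2]>.18)&(C[...,2]<.27)&(abs(C[...,0]-.63)<.06)&(abs(C[...,1]+.22)<.09)
    P=C[m]; Q=np.c_[(P[:,:2]-c)@ex,(P[:,:2]-c)@e,P[:,2]]*1e3
    for a in range(-45,50,10):
        k=abs(Q[:,1]-a)<5; 
        if k.sum()>8:
            A=Q[k]; v=np.linalg.svd(A[:,[0,2]]-A[:,[0,2]].mean(0))[2][0]
            o=np.argsort(A[:,0]); n=max(1,len(o)//20)
            print(f,'s',a,'n',len(A),'slope',round(np.degrees(np.arctan(v[1]/v[0])),1),'low end',np.round(A[o[:n]].mean(0),1),'high end',np.round(A[o[-n:]].mean(0),1))
if __name__=='__main__':
    keep('w1');keep('w8');keep('s8','scene')
E
python3 keep.py
```

```text
w1 s -45 n 81 slope 23.7 low end [  3.  -40.7 246.2] high end [ 32.7 -40.7 258.1]
w1 s -35 n 577 slope 23.7 low end [  3.2 -35.1 246.3] high end [ 32.4 -34.7 258.6]
w1 s -25 n 603 slope 23.5 low end [  3.1 -24.7 246.2] high end [ 32.3 -25.3 258.5]
w1 s -15 n 621 slope 24.0 low end [  3.1 -15.  246.1] high end [ 32.3 -15.1 258.6]
w1 s -5 n 800 slope 21.6 low end [ -1.1  -6.6 244.3] high end [ 46.4  -6.5 262.3]
w1 s 5 n 861 slope 21.5 low end [ -0.9   7.4 244.5] high end [ 47.    7.6 262.1]
w1 s 15 n 688 slope 23.6 low end [  2.9  14.9 245.9] high end [ 32.5  15.9 258.5]
w1 s 25 n 726 slope 23.6 low end [  2.9  24.7 246.2] high end [ 32.4  25.2 258.4]
w1 s 35 n 756 slope 24.2 low end [  3.1  34.8 245.9] high end [ 32.5  35.2 258.4]
w1 s 45 n 158 slope 23.1 low end [  3.5  41.2 245.8] high end [ 32.7  41.  258.1]
w8 s 5 n 43 slope -83.6 low end [ 39.3   9.2 248.9] high end [ 41.7   8.3 247.7]
w8 s 15 n 94 slope 43.1 low end [ 31.7  17.2 249.8] high end [ 36.4  13.3 252. ]
w8 s 25 n 74 slope 68.4 low end [ 16.4  29.  231.8] high end [ 28.2  22.5 258.3]
w8 s 35 n 985 slope 50.4 low end [ 14.3  35.8 228.6] high end [ 35.3  37.5 252.4]
w8 s 45 n 570 slope 50.1 low end [ 14.7  41.3 228.7] high end [ 35.5  41.4 251.9]
s8 s -5 n 12 slope 50.0 low end [  4.   -0.  212.7] high end [ 49.9  -8.  264.9]
s8 s 5 n 43 slope 50.6 low end [  9.2   5.7 221.2] high end [ 52.5   7.4 261.3]
s8 s 35 n 11 slope 48.8 low end [ 10.8  35.2 222.3] high end [ 38.   36.7 253.3]
```

The wing angle is about 50° and the pin is roughly 14 mm from the bar, so the bar is free. The load is the wing end dragging on the finger's back like a pawl. Moving a few mm toward the shank should ease it, and then I'll keep lifting.

Call:
jog_arm --increments '[[[0,0,0,0.003,0,0,0.0],[0,0,0,0.0025,0,-0.001,0.0],[0,0,0,0.0005,0,-0.003,0.0],[0,0,0,0.0005,0,-0.003,0.0],[0,0,0,0,0,0,0.0]]]'

```text
t: 9.2
tcp_pos: [0.5902, -0.1992, 0.2764]
tool_rot: [[0.977, 0.158, 0.143], [0.155, -0.987, 0.03], [0.146, -0.007, -0.989]]
ft_force: [-15.7, -5.5, -16.9]
gripper_width: 0.076
```

```bash
python3 where.py w9; python3 - <<'E'
from keep import *
keep('w9'); shot('scene','s9'); keep('s9','scene')
z=np.load('pics/w9.npz'); s=robot.state(); print(s['ft_force'])
E
```

```text
[ 0.5901851  -0.19918863  0.2763634 ] 0.07577616749962104 9.2 [-15.65831457  -5.53134761 -16.94561736] 
 [[ 0.97701078  0.15817469  0.14293599]
 [ 0.15543994 -0.98738445  0.03017245]
 [ 0.14590529 -0.00726085 -0.98927192]]
0 t,s,z [-11.6  29.4 276.4]
0.054 t,s,z [ -3.7  29.9 222.9]
0.066 t,s,z [ -2.   30.  211.1]
0.073 t,s,z [ -0.9  30.1 204.1]
wing [ 631.7 -199.4] [ 3.2 33.2] 41.5 77 [0.249  0.2522 0.2628]
bar 3263
-26 across [-2.9  0.4  3. ] z [0.2122 0.2139 0.2149] 25
-18 across [-3.6 -0.7  2.8] z [0.2125 0.2145 0.2154] 114
-10 across [-4.5 -2.   1.7] z [0.216  0.2189 0.2209] 70
-2 across [-5.4 -2.   2.5] z [0.2184 0.2204 0.2216] 214
6 across [-7.6 -3.2  0.3] z [0.2181 0.2205 0.2232] 230
14 across [-5.2 -2.4  0.7] z [0.2144 0.2169 0.2195] 240
22 across [-6.3 -2.1  0.6] z [0.214  0.2152 0.2227] 190
30 across [-6.  -2.2  0.5] z [0.2142 0.2153 0.2207] 208
38 across [-18.   -4.1  11.6] z [0.2093 0.2166 0.2241] 1042
46 across [-6.4 -2.7  2.1] z [0.2123 0.2151 0.2163] 302
54 across [-7.  -3.   1.9] z [0.2052 0.2118 0.2156] 424
62 across [-6.4 -3.1  1. ] z [0.1975 0.2056 0.2093] 204
w9 s
[... 227 characters left out ...]
22.8 260.4]
w9 s 35 n 943 slope 47.7 low end [ 13.5  36.5 230. ] high end [ 35.   37.6 252.7]
w9 s 45 n 572 slope 48.3 low end [ 13.9  41.4 229.5] high end [ 35.2  41.4 252.2]
s9 s -25 n 11 slope 45.6 low end [ 15.  -26.5 230.1] high end [ 37.4 -23.  251.8]
s9 s -5 n 9 slope 48.0 low end [  3.4  -8.7 217.3] high end [ 36.9  -5.8 255.5]
s9 s 5 n 43 slope 45.3 low end [  8.4   5.  223.8] high end [ 53.4   8.8 262.7]
s9 s 15 n 10 slope 44.4 low end [ 15.3  16.8 230.3] high end [ 37.9  15.9 253.2]
s9 s 25 n 9 slope 50.6 low end [ 19.2  26.6 235.6] high end [ 37.7  24.3 255.2]
s9 s 35 n 11 slope 46.9 low end [ 16.   38.7 231.3] high end [ 38.2  33.1 254.5]
[-13.7824515   -6.10070072 -17.52064912]
```

The wing end is sticking to the finger's back: it rises with the finger and wedges the hand. So the wing has to be held further open, meaning the finger nearer the shank and the tool more upright. I'll back down first.

Call:
jog_arm --increments '[[[0,0,0,-0.0005,0,0.003,0.0],[0,0,0,-0.0005,0,0.003,0.0],[0,0,0,-0.0005,0,0.003,0.0],[0,0,0,0,0,0,0.0]]]'

```text
t: 9.63
tcp_pos: [0.5941, -0.1988, 0.2711]
tool_rot: [[0.975, 0.16, 0.156], [0.157, -0.987, 0.03], [0.159, -0.005, -0.987]]
ft_force: [-7.7, -4.4, -12.4]
gripper_width: 0.077
```

Call:
jog_arm --increments '[[[0,0,0,-0.0005,0,0.003,0.0],[0,0,0,-0.0005,0,0.003,0.0],[0,0,0,0,0,0,0.0]]]'

```text
t: 9.88
tcp_pos: [0.5949, -0.1987, 0.2699]
tool_rot: [[0.974, 0.16, 0.162], [0.158, -0.987, 0.028], [0.165, -0.002, -0.986]]
ft_force: [-10.4, -1.8, -1.5]
gripper_width: 0.072
```

```bash
python3 where.py w10; python3 - <<'E'
from keep import *
keep('w10')
E
```

```text
[ 0.59493296 -0.19872754  0.26985858] 0.07226433516079964 9.8833 [-10.4162243   -1.78929117  -1.48191626] 
 [[ 0.97370851  0.15999096  0.16215618]
 [ 0.15753927 -0.98711707  0.02795134]
 [ 0.16453909 -0.00167049 -0.98636915]]
0 t,s,z [ -6.8  29.2 269.9]
0.054 t,s,z [  2.1  29.4 216.6]
0.066 t,s,z [  4.   29.4 204.8]
0.073 t,s,z [  5.2  29.5 197.9]
bar 3783
-26 across [-0.4  5.9  8.3] z [0.2068 0.2086 0.2096] 16
-18 across [-0.7  3.1  8. ] z [0.2064 0.2093 0.2105] 170
-10 across [-0.9  2.1  7. ] z [0.2081 0.2131 0.2153] 108
-2 across [-0.6  3.2  7.7] z [0.2124 0.215  0.2161] 230
6 across [-0.1  2.9  6.2] z [0.2126 0.2147 0.2159] 215
14 across [0.6 3.5 6.5] z [0.2088 0.211  0.2137] 245
22 across [-0.5  3.5  6.5] z [0.2081 0.2091 0.2159] 197
30 across [-0.2  3.9 19.5] z [0.2078 0.2091 0.2238] 229
38 across [-12.9   2.8  18.9] z [0.204  0.214  0.2242] 1561
46 across [-0.4  3.6  8.5] z [0.2053 0.2082 0.2097] 312
54 across [-0.2  3.6  8.5] z [0.1994 0.2046 0.2085] 409
62 across [1.4 4.2 7.4] z [0.1973 0.1997 0.2023] 91
w10 s 15 n 29 slope 44.6 low end [ 34.8  19.8 248.3] high end [ 38.1  17.  250.1]
w10 s 25 n 76 slope 59.7 low end [ 21.5  29.1 227.8] high end [ 37.1  20.4 250.8]
w10 s 35 n 695 slope 62.5 low end [ 19.3  36.  224.1] high end [ 36.   39.4 249.9]
w10 s 45 n 572 slope 58.5 low end [ 19.9  41.2 225.2] high end [ 37.2  41.4 249.7]
```

The wing is now at about 60° with the bar at t=+4. I'll lift while keeping a bias toward the shank.

Call:
jog_arm --increments '[[[0,0,0,0.0015,0,-0.003,0.0],[0,0,0,0.0015,0,-0.003,0.0],[0,0,0,0.0015,0,-0.002,0.0],[0,0,0,0,0,0,0.0]]]'

```text
t: 10.27
tcp_pos: [0.5949, -0.1985, 0.2712]
tool_rot: [[0.976, 0.159, 0.148], [0.156, -0.987, 0.03], [0.151, -0.006, -0.989]]
ft_force: [-11.4, -4.3, -15.7]
gripper_width: 0.079
```

```bash
python3 where.py w11|egrep "^\[|^0|^22"; python3 - <<'E'
from keep import *
keep('w11')
E
```

```text
[ 0.59490177 -0.19853681  0.27124889] 0.07914460207862893 10.2667 [-11.39494758  -4.34278294 -15.70052396] 
0 t,s,z [ -6.8  29.4 271.2]
0.054 t,s,z [  1.3  29.8 217.9]
0.066 t,s,z [  3.1  29.9 206. ]
0.073 t,s,z [  4.2  30.  199.1]
22 across [-1.3  2.8  5.7] z [0.2091 0.2102 0.2176] 190
w11 s 15 n 30 slope 23.7 low end [ 34.3  19.9 249.5] high end [ 38.3  17.7 249.8]
w11 s 25 n 63 slope 57.9 low end [ 21.   29.5 228.9] high end [ 37.1  20.5 251.1]
w11 s 35 n 691 slope 61.5 low end [ 18.4  36.5 224.8] high end [ 35.2  39.5 249.2]
w11 s 45 n 565 slope 57.1 low end [ 19.   41.4 226.1] high end [ 36.8  41.4 250.1]
```

Call:
jog_arm --increments '[[[0,0,0,-0.002,0,0.003,0.0],[0,0,0,-0.002,0,0.003,0.0],[0,0,0,-0.002,0,0.001,0.0],[0,0,0,0,0,0,0.0]]]'

```text
t: 10.65
tcp_pos: [0.5941, -0.1987, 0.2703]
tool_rot: [[0.973, 0.161, 0.164], [0.158, -0.987, 0.029], [0.167, -0.003, -0.986]]
ft_force: [-8.2, -1.0, -3.3]
gripper_width: 0.071
```

Call:
jog_arm --increments '[[[0,0,0,0,0,0,0.01],[0,0,0,0,0,0,0.018],[0,0,0,0,0,-0.003,0.018],[0,-0.045,0,0.003,0,-0.003,0.018],[0,-0.045,0,0.003,0,-0.003,0.018],[0,0,0,0,0,0,0.018],[0,0,0,0,0,0,0.018]]]'

```text
t: 11.23
tcp_pos: [0.6023, -0.1977, 0.2831]
tool_rot: [[0.983, 0.163, 0.087], [0.163, -0.987, 0.014], [0.088, 0.0, -0.996]]
ft_force: [-1.3, 0.3, -0.7]
gripper_width: 0.21
```

```bash
python3 where.py w12|egrep "^\[|^ \[|^0|^22|^46|^54|-18"; python3 - <<'E'
from keep import *
keep('w12')
E
```

```text
[ 0.60230937 -0.19774247  0.28310212] 0.210312842707 11.2333 [-1.26759775  0.33858942 -0.74045006] 
 [[ 9.82769606e-01  1.63205077e-01  8.67640766e-02]
 [ 1.62606135e-01 -9.86592095e-01  1.39743491e-02]
 [ 8.78814368e-02  3.74805595e-04 -9.96130871e-01]]
0 t,s,z [  0.6  29.1 283.1]
0.054 t,s,z [  5.4  29.1 229.3]
0.066 t,s,z [  6.4  29.2 217.4]
0.073 t,s,z [  7.   29.2 210.4]
-18 across [-0.7  3.3  8.2] z [0.2061 0.2085 0.2095] 137
22 across [-2.2  2.9 15.6] z [0.2071 0.2101 0.2194] 258
46 across [-0.9  3.6 29.5] z [0.208  0.2106 0.2196] 287
54 across [-0.9  3.3  8. ] z [0.2027 0.2074 0.2111] 365
w12 s -5 n 82 slope 75.8 low end [ 42.3  -3.1 254.7] high end [ 48.7  -6.8 256.8]
w12 s 25 n 112 slope 70.9 low end [ 31.3  29.  228.8] high end [ 36.4  29.2 243.1]
w12 s 35 n 772 slope 70.3 low end [ 28.7  37.8 221.5] high end [ 39.5  37.4 248.6]
w12 s 45 n 402 slope 71.7 low end [ 28.2  41.1 220. ] high end [ 39.9  41.1 248.3]
```

Call:
jog_arm --increments '[[[0,0,0,-0.003,0,0.001,0.018],[0,0,0,0,0,0.003,0.018],[0,0,0,0,0,0.003,0.018],[0,0,0,0,0,0.002,0.018],[0,0,0,0,0,0,0.018]]]'

```text
t: 11.7
tcp_pos: [0.5991, -0.1984, 0.2741]
tool_rot: [[0.983, 0.162, 0.086], [0.162, -0.987, 0.013], [0.087, 0.001, -0.996]]
ft_force: [-1.9, 0.1, 4.8]
gripper_width: 0.21
```

Call:
jog_arm --increments '[[[0,0,0,0,0,0,0.013],[0,0,0,0,0,0,0.01],[0,0,0,0,0,0,0.006],[0,0,0,0,0,0,0.003],[0,0,0,0,0,0,0.0],[0,0,0,0,0,0,0.0],[0,0,0,0.002,0,0,0.0],[0,0,0,0.002,0,0,0.0],[0,0,0,0,0,0,0.0]]]' --squeeze 80

```text
t: 12.45
tcp_pos: [0.6001, -0.1982, 0.2731]
tool_rot: [[0.984, 0.16, 0.076], [0.16, -0.987, 0.012], [0.077, 0.0, -0.997]]
ft_force: [-10.3, -1.4, 5.0]
gripper_width: 0.075
```

```bash
python3 where.py w13|egrep "^\[|^ \[|^0|^22|^46|^54|-18"; python3 - <<'E'
from keep import *
keep('w13')
E
```

```text
[ 0.60010696 -0.19818601  0.27314023] 0.07498604573169762 12.45 [-10.30646489  -1.42135033   5.0218609 ] 
 [[ 9.84108930e-01  1.60393124e-01  7.61817493e-02]
 [ 1.59932396e-01 -9.87053187e-01  1.21504824e-02]
 [ 7.71442923e-02  2.26531429e-04 -9.97019913e-01]]
0 t,s,z [ -1.6  29.  273.1]
0.054 t,s,z [  2.5  29.  219.3]
0.066 t,s,z [  3.5  29.  207.3]
0.073 t,s,z [  4.   29.  200.4]
-18 across [-0.8  3.4  8.1] z [0.2066 0.2092 0.2104] 169
22 across [-0.1  3.9  6.7] z [0.208  0.2092 0.2198] 199
46 across [-0.6  3.7  8.6] z [0.2053 0.2083 0.2099] 315
54 across [-0.5  3.6  8.2] z [0.2    0.2046 0.2087] 396
w13 s 25 n 96 slope 58.9 low end [ 21.5  29.6 223.1] high end [ 38.5  20.6 249.7]
w13 s 35 n 644 slope 62.6 low end [ 21.   34.9 222.8] high end [ 32.6  39.3 242.9]
w13 s 45 n 512 slope 61.0 low end [ 21.6  41.3 223.2] high end [ 37.8  41.3 249.5]
```

Call:
jog_arm --increments '[[[0,0,0,0,0,-0.002,0.0],[0,0,0,0,0,-0.002,0.0],[0,0,0,0.001,0,-0.002,0.0],[0,0,0,0.001,0,-0.002,0.0],[0,0,0,0,0,0,0.0]]]'

```text
t: 12.92
tcp_pos: [0.6018, -0.1969, 0.2762]
tool_rot: [[0.984, 0.162, 0.073], [0.161, -0.987, 0.018], [0.075, -0.006, -0.997]]
ft_force: [-4.3, -1.2, -7.8]
gripper_width: 0.075
```

```bash
python3 where.py w14|egrep "^\[|^ \[|^0|^22|^46|^54|-18"; python3 - <<'E'
from keep import *
keep('w14')
E
```

```text
[ 0.60180506 -0.19693912  0.27617157] 0.07505089736405973 12.9167 [-4.26661973 -1.24900923 -7.80770324] 
 [[ 0.98415605  0.16161119  0.07292939]
 [ 0.1607462  -0.98683854  0.01761714]
 [ 0.07481666 -0.00561489 -0.9971815 ]]
0 t,s,z [2.000e-01 3.000e+01 2.762e+02]
0.054 t,s,z [  4.3  30.3 222.3]
0.066 t,s,z [  5.2  30.4 210.4]
0.073 t,s,z [  5.7  30.4 203.4]
-18 across [ 1.6  5.9 10.5] z [0.2076 0.2102 0.2113] 176
22 across [1.6 5.7 8.4] z [0.2107 0.2118 0.2235] 186
46 across [ 1.1  5.5 23.6] z [0.2091 0.2119 0.2222] 322
54 across [0.8 5.1 9.8] z [0.2052 0.2096 0.2128] 385
w14 s 25 n 84 slope 64.0 low end [ 23.7  29.4 223.3] high end [ 29.8  29.6 235. ]
w14 s 35 n 633 slope 63.9 low end [ 23.   35.8 221.9] high end [ 33.4  38.9 242.7]
w14 s 45 n 464 slope 64.0 low end [ 23.2  41.5 222.5] high end [ 38.3  41.6 249. ]
```

Now the finger slides past the wing: it's at 64°, the bar is rising, and forces are low. I'll continue.

Call:
jog_arm --increments '[[[0,0,0,0.001,0,-0.002,0.0],[0,0,0,0.001,0,-0.002,0.0],[0,0,0,0.001,0,-0.002,0.0],[0,0,0,0.0005,0,-0.002,0.0],[0,0,0,0,0,-0.002,0.0],[0,0,0,0,0,0,0.0]]]'

```text
t: 13.47
tcp_pos: [0.6073, -0.197, 0.2937]
tool_rot: [[0.983, 0.163, 0.087], [0.162, -0.987, 0.013], [0.087, 0.001, -0.996]]
ft_force: [-1.4, 0.3, -4.5]
gripper_width: 0.07
```

```bash
python3 where.py w15|egrep -v wing; python3 - <<'E'
from keep import *
keep('w15')
b=cv2.imread('pics/w15.png'); shot('scene','s15'); a=cv2.imread('pics/s15.png')[100:190,220:310]
cv2.imwrite('pics/c15.png',np.hstack([cv2.resize(b[150:400,240:490],(400,400)),cv2.resize(a,(400,400))]))
E
```

```text
[ 0.60729777 -0.1969692   0.29366235] 0.07025022972361467 13.4667 [-1.41754799  0.2789182  -4.49858327] 
 [[ 0.98289351  0.16259135  0.08651245]
 [ 0.16208899 -0.98669251  0.01284726]
 [ 0.08745004  0.00139523 -0.99616793]]
0 t,s,z [  5.7  29.1 293.7]
0.054 t,s,z [ 10.4  29.1 239.9]
0.066 t,s,z [ 11.4  29.1 227.9]
0.073 t,s,z [ 12.   29.1 220.9]
bar 644
-50 across [9.  9.1 9.1] z [0.1976 0.1985 0.2   ] 6
-26 across [8.  8.  8.1] z [0.2239 0.2244 0.2249] 9
6 across [-15.  -13.8 -12.6] z [0.2069 0.2092 0.2112] 20
30 across [24.1 24.5 24.8] z [0.2191 0.2198 0.2212] 5
38 across [ 2.5 24.9 26.6] z [0.2196 0.223  0.2249] 122
46 across [17.6 26.3 27.9] z [0.2201 0.223  0.2249] 13
54 across [ 7.   9.7 16.3] z [0.2041 0.2234 0.2249] 176
62 across [ 8.2 11.5 15.4] z [0.1979 0.2134 0.2227] 291
w15 s 25 n 315 slope 64.5 low end [ 30.5  28.1 234.5] high end [ 39.1  27.9 249.1]
w15 s 35 n 732 slope 64.8 low end [ 24.7  36.9 221.6] high end [ 39.2  35.  249.3]
w15 s 45 n 339 slope 67.2 low end [ 24.8  41.4 221.3] high end [ 38.9  41.3 248.8]
```

View pics/c15.png

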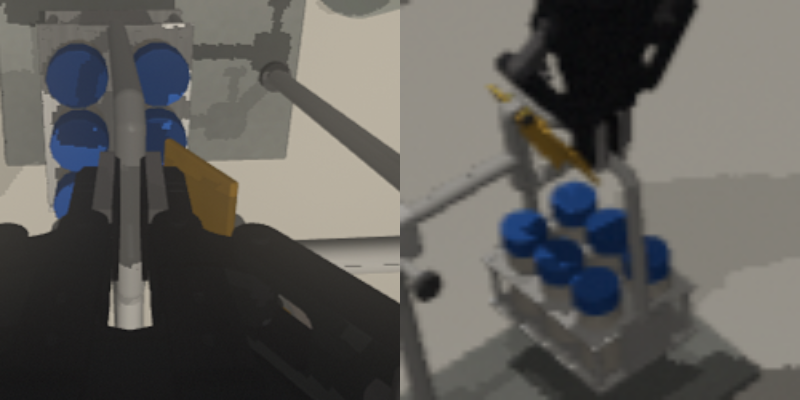

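The carrier hangs free in the grip (4.5 N, its weight) and the bar is already above the pin. I'll raise it to clear the tip.

Call:
jog_arm --increments '[[[0,0,0,0.0,0,-0.004,0.0],[0,0,0,0.0,0,-0.004,0.0],[0,0,0,0.0,0,-0.004,0.0],[0,0,0,0.0,0,-0.004,0.0],[0,0,0,0.0,0,-0.004,0.0],[0,0,0,0.0,0,-0.004,0.0],[0,0,0,0.0,0,-0.004,0.0],[0,0,0,0.0,0,-0.003,0.0],[0,0,0,0,0,0,0.0]]]'

```text
t: 14.32
tcp_pos: [0.6046, -0.1975, 0.3243]
tool_rot: [[0.983, 0.162, 0.086], [0.162, -0.987, 0.013], [0.087, 0.001, -0.996]]
ft_force: [-1.7, -0.9, -3.0]
gripper_width: 0.076
```

Call:
jog_arm --increments '[[[0,0,0,-0.008,0,-0.0007,0.0],[0,0,0,-0.01,0,-0.0009,0.0],[0,0,0,-0.012,0,-0.001,0.0],[0,0,0,-0.015,0,-0.0013,0.0],[0,0,0,-0.015,0,-0.0013,0.0],[0,0,0,-0.015,0,-0.0013,0.0],[0,0,0,-0.015,0,-0.0013,0.0],[0,0,0,-0.015,0,-0.0013,0.0],[0,0,0,-0.01,0,-0.001,0.0],[0,0,0,0,0,0,0.0]]]'

```text
t: 15.15
tcp_pos: [0.4883, -0.2164, 0.3232]
tool_rot: [[0.984, 0.161, 0.083], [0.16, -0.987, 0.013], [0.084, 0.0, -0.996]]
ft_force: [-0.1, 0.1, -4.7]
gripper_width: 0.075
```

```bash
python3 - <<'E'
from h import *
p,d,i,s=shot('wrist','w16'); print(s['tcp_pos'],s['tool_rot'],s['ft_force'],s['gripper_width'],s['t'])
T=np.array(s['tcp_pos']);R=np.array(s['tool_rot'])
C=cloud(d,i,s); p=p.astype(int)
m=(d>0)&(p[...,2]>1.8*p[...,0])&(p[...,2]>60)&(C[...,2]>.1)&(abs(C[...,0]-T[0])<.12)&(abs(C[...,1]-T[1])<.15)
P=C[m]; n=np.linalg.svd(P-P.mean(0),full_matrices=False)[2][2]; print('caps',len(P),P.mean(0),'normal',n,np.percentile(P[:,2],[5,50,95]))
a=cv2.imread('pics/w16.png'); shot('scene','s16'); b=cv2.imread('pics/s16.png')
cv2.imwrite('pics/c16.png',np.hstack([cv2.resize(a[100:400,140:540],(400,300)),cv2.resize(b[60:260,200:467],(400,300))]))
E
```

```text
[ 0.48826965 -0.21635543  0.32322727] [[ 9.83529656e-01  1.60723681e-01  8.26880535e-02]
 [ 1.60177365e-01 -9.86999417e-01  1.32424288e-02]
 [ 8.37414325e-02  2.20433102e-04 -9.96487493e-01]] [-0.05892298  0.13294983 -4.74181922] 0.07463858803915695 15.15
caps 2648 [ 0.49627626 -0.22806769  0.16863975] normal [ 0.08037799 -0.06941262  0.99434464] [0.16674027 0.16799775 0.16934175]
```

View pics/c16.png

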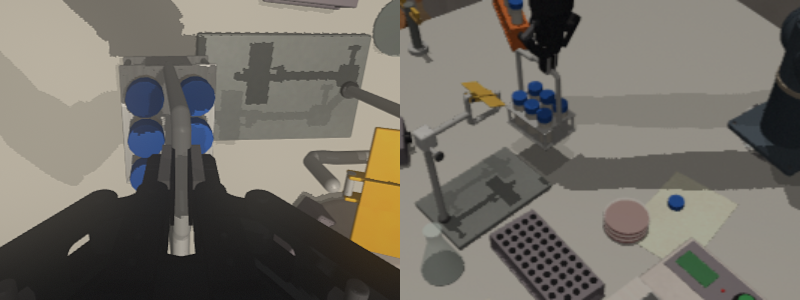

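The carrier is off the hook and hanging level, and the keeper has sprung shut. Next I'll measure how the carrier sits in the hand, and refine the well position.

```bash
cat > grip.py <<'E'
from h import *
def ingrip(f):
    z=np.load(f'pics/{f}.npz'); i=robot.camera_info('wrist'); R=z['rot'];T=z['tcp']
    C=cloud(z['d'],i,{'tool_rot':R,'tcp_pos':T})
    yaw=np.arctan2(R[1,0],R[0,0]); ex=np.array([np.cos(yaw),np.sin(yaw)]);e=np.array([-ex[1],ex[0]])
    g=T+R[:,2]*.067
    Q=np.dstack([(C[...,:2]-g[:2])@ex,(C[...,:2]-g[:2])@e,C[...,2]-g[2]])*1e3
    m=(z['d']>0)&(abs(Q[...,0])<14)&(Q[...,2]>-12)&(Q[...,2]<14)
    B=Q[m]; out=[]
    for a in range(-100,48,6):
        k=abs(B[:,1]-a)<3
        if k.sum()>8:
            l,h=np.percentile(B[k,0],[3,97]); print(a,'edges',round(l,1),round(h,1),'ztop',np.round(np.percentile(B[k,2],[50,95]),1),k.sum())
    p=z['p'].astype(int); c=(z['d']>0)&(p[...,2]>1.8*p[...,0])&(p[...,2]>50)&(abs(Q[...,2]+86)<5)&(abs(Q[...,0])<60)&(Q[...,1]<40)&(Q[...,1]>-110)
    K=Q[c]; print('yaw',np.degrees(yaw),'grip',g,'caps extent',np.round(np.percentile(K,[1,99],axis=0),1))
    A=np.c_[K[:,:2],np.ones(len(K))]; print('cap plane',np.linalg.lstsq(A,K[:,2],rcond=None)[0])
if __name__=='__main__': import sys; ingrip(sys.argv[1])
E
python3 grip.py w16
python3 - <<'E'
from h import *
# well rim/walls + key from top cam
C=np.load('pics/top0c.npy');d=np.load('pics/top0.npz')['d']
hr=(d>0)&(C[...,0]>.35)&(C[...,0]<.75)&(C[...,1]>0.1)&(C[...,1]<.42)
for lo,hi in((.079,.092),):
    P=C[hr&(C[...,2]>lo)&(C[...,2]<hi)]
    r=cv2.minAreaRect(P[:,:2].astype(np.float32)*1000); print(r)
a=np.radians(5.5);ex=np.array([np.cos(a),np.sin(a)]);e=np.array([-ex[1],ex[0]]);w=np.array([.597,.250])
P=C[hr]; q=np.c_[(P[:,:2]-w)@ex,(P[:,:2]-w)@e,P[:,2]]*1e3
top=abs(q[:,2]-85)<5
for v in(-30,0,30):
    k=top&(abs(q[:,1]-v)<8); x=np.sort(q[k,0]); g=np.diff(x); j=np.argmax(g); print('x rim at y',v,x[j],x[j+1],'outer',x[0],x[-1])
    k=top&(abs(q[:,0]-v)<8); x=np.sort(q[k,1]); g=np.diff(x); j=np.argmax(g); print('y rim at x',v,x[j],x[j+1],'outer',x[0],x[-1])
k=(q[:,2]>97)&(abs(q[:,0]+140)<30)&(abs(q[:,1]-55)<30); print('key',q[k].mean(0),k.sum(),np.percentile(q[k],[3,97],axis=0))
E
```

```text
-58 edges -4.4 4.8 ztop [0.1 1.9] 46
-52 edges -4.3 4.7 ztop [0.9 2.2] 141
-46 edges -4.3 5.4 ztop [1.1 2.7] 111
-40 edges -4.4 4.0 ztop [4.4 7.1] 64
-34 edges -4.0 4.7 ztop [7.6 8.8] 145
-28 edges -3.6 3.1 ztop [7.8 8.8] 129
-22 edges -3.5 3.2 ztop [7.3 8.8] 172
-16 edges -2.8 3.0 ztop [4.4 6.4] 172
-10 edges -3.9 3.1 ztop [ 2.3 13.3] 126
-4 edges -3.8 3.0 ztop [ 2.7 12.7] 149
2 edges -3.6 3.0 ztop [ 2.9 10.6] 151
8 edges -13.5 13.2 ztop [ 5.1 12.9] 622
14 edges -9.1 8.8 ztop [ 3.  13.1] 388
20 edges -4.3 5.1 ztop [2.3 3.8] 252
26 edges -4.2 4.9 ztop [-1.8  1.7] 308
32 edges -3.2 4.0 ztop [-6.3 -3.5] 124
yaw 9.249965315164179 grip [ 0.49380975 -0.21546819  0.25646261] caps extent [[-33.9 -66.3 -90.2]
 [ 33.5  22.7 -86.7]]
cap plane [-1.11700551e-02  2.16308779e-02 -8.81830846e+01]
((546.7967529296875, 246.24757385253906), (269.9724426269531, 200.7930450439453), 5.385312557220459)
x rim at y -30 -47.45662684064928 46.12635748566166 outer -184.66115530537945 83.22700325725297
y rim at x -30 -61.84268604700805 62.75324240936857 outer -99.35809996599583 101.43770589779689
x rim at y 0 -47.360785284760674 45.9353216930235 outer -184.98444598597197 82.60022454001796
y rim at x 0 -61.85573372710494 62.6429641620309 outer -98.96531536200425 99.92197862144566
x rim at y 30 -47.292188641301806 46.26603975751956 outer -184.99720561843236 82.38089978990381
y rim at x 30 -63.0151804316844 62.76087017439047 outer -99.06658049665984 100.9110669800199
key [-140.19730219   54.74534778  103.17851964] 243 [[-158.3687674    37.3525425    97.16440389]
 [-122.74331911   73.85932618  110.20607608]]
```

Call:
jog_arm --increments '[[[-0.004,0,0.013,0.0012,0,-0.01,0.0],[-0.004,0,0.013,0.0012,0,-0.014,0.0],[-0.004,0,0.013,0.0012,0,-0.016,0.0],[-0.005,0,0.013,0.0012,0,-0.016,0.0],[-0.005,0,0.0135,0.0012,0,-0.014,0.0],[0,0,0,0.003,-0.01,0,0.0],[0,0,0,0.006,-0.02,0.0005,0.0],[0,0,0,0.008,-0.027,0.0007,0.0],[0,0,0,0.009,-0.03,0.0008,0.0],[0,0,0,0.009,-0.03,0.0008,0.0]]]'

```text
t: 16.08
tcp_pos: [0.5145, -0.0938, 0.3911]
tool_rot: [[0.992, 0.095, 0.087], [0.096, -0.995, -0.007], [0.086, 0.015, -0.996]]
ft_force: [1.6, 0.3, -4.9]
gripper_width: 0.071
```

Call:
jog_arm --increments '[[[0,0,0,0.009,-0.03,0.0008,0.0],[0,0,0,0.009,-0.03,0.0008,0.0],[0,0,0,0.009,-0.03,0.0008,0.0],[0,0,0,0.009,-0.03,0.0008,0.0],[0,0,0,0.009,-0.03,0.0008,0.0],[0,0,0,0.009,-0.03,0.0008,0.0],[0,0,0,0.009,-0.03,0.0008,0.0],[0,0,0,0.009,-0.03,0.0008,0.0],[0,0,0,0.009,-0.03,0.0008,0.0],[0,0,0,0.009,-0.03,0.0008,0.0]]]'

```text
t: 16.92
tcp_pos: [0.575, 0.2145, 0.3856]
tool_rot: [[0.992, 0.097, 0.086], [0.098, -0.995, -0.007], [0.085, 0.015, -0.996]]
ft_force: [0.9, -0.3, -4.5]
gripper_width: 0.072
```

Call:
jog_arm --increments '[[[0,0,0,0.008,-0.027,0.0008,0.0],[0,0,0,0.006,-0.02,0.0005,0.0],[0,0,0,0.004,-0.012,0.0,0.0],[0,0,0,0,0,0,0],[0,0,0,0,0,0,0],[0,0,0,0,0,0,0]]]'

```text
t: 17.42
tcp_pos: [0.5873, 0.2719, 0.3852]
tool_rot: [[0.992, 0.096, 0.086], [0.097, -0.995, -0.009], [0.084, 0.017, -0.996]]
ft_force: [-0.1, -0.9, -5.5]
gripper_width: 0.07
```

```bash
cat > well.py <<'E'
from h import *
import sys; from grip import ingrip
f=sys.argv[1]
p,d,i,s=shot('wrist',f); print(s['tcp_pos'],s['tool_rot'],s['ft_force'],s['gripper_width'],s['t'])
ingrip(f)
T=np.array(s['tcp_pos']);R=np.array(s['tool_rot']);g=T+R[:,2]*.067
print('grip err to target',np.array([.5938,.2782])-g[:2], 'in tool', R.T@np.r_[np.array([.5938,.2782])-g[:2],0])
C=cloud(d,i,s)
a=np.radians(5.4);ex=np.array([np.cos(a),np.sin(a)]);e=np.array([-ex[1],ex[0]]);w=np.array([.5965,.2503])
q=np.dstack([(C[...,:2]-w)@ex,(C[...,:2]-w)@e,C[...,2]])*1e3
top=(d>0)&(abs(q[...,2]-85)<6)&(abs(q[...,0])<200)&(abs(q[...,1])<130)
Q=q[top]
for v in range(-90,90,15):
    k=abs(Q[:,1]-v)<5
    x=np.sort(Q[k,0])
    if len(x)>10: g2=np.diff(x); j=np.argmax(g2); print('y',v,'xgap',np.round([x[j],x[j+1]],1),'ext',np.round([x[0],x[-1]],1),end=' | ')
    k=abs(Q[:,0]-v)<5
    x=np.sort(Q[k,1])
    if len(x)>10: g2=np.diff(x); j=np.argmax(g2); print('x',v,'ygap',np.round([x[j],x[j+1]],1),'ext',np.round([x[0],x[-1]],1))
E
python3 well.py w17
```

```text
[0.58725124 0.27185467 0.38520885] [[ 0.99168216  0.09601222  0.08572132]
 [ 0.09712968 -0.99523147 -0.00895212]
 [ 0.08445304  0.01720374 -0.99627893]] [-0.06802106 -0.91903072 -5.52338501] 0.06971409332095156 17.4167
-58 edges -4.4 4.7 ztop [1.4 2.7] 47
-52 edges -4.4 5.2 ztop [1.8 3.2] 141
-46 edges -4.4 5.3 ztop [1.8 3. ] 118
-40 edges -4.5 4.0 ztop [5.2 7.7] 64
-34 edges -4.2 4.4 ztop [8.  9.1] 138
-28 edges -3.6 3.1 ztop [8.3 9.2] 130
-22 edges -3.6 3.1 ztop [7.7 9.2] 174
-16 edges -2.9 3.0 ztop [4.7 6.8] 170
-10 edges -3.9 3.1 ztop [ 2.6 13.4] 137
-4 edges -3.8 3.0 ztop [ 2.7 13.1] 143
2 edges -3.7 3.0 ztop [ 2.7 10.6] 153
8 edges -13.5 13.5 ztop [ 3.8 12.9] 514
14 edges -9.2 8.4 ztop [ 3.  13.1] 505
20 edges -4.3 5.1 ztop [1.8 3.4] 246
26 edges -4.0 5.0 ztop [-2.2  1.6] 305
32 edges -3.0 4.1 ztop [-6.7 -3.8] 122
yaw 5.593956333612586 grip [0.59299457 0.27125488 0.31845816] caps extent [[-31.3 -66.6 -90.2]
 [ 36.1  14.8 -86.4]]
cap plane [ 2.09018018e-02  5.53036233e-03 -8.82011189e+01]
grip err to target [0.00080543 0.00694512] in tool [ 1.47330595e-03 -6.83467326e-03  6.8687
[... 337 characters left out ...]
.6 29. ] ext [27.  98.7]
y -30 xgap [-53.3  70.3] ext [-183.1   85. ] | x -30 ygap [65.6 66.7] ext [61.7 98.7]
y -15 xgap [-53.7  69.8] ext [-182.8   84.5] | x -15 ygap [83.  84.1] ext [62.9 98.8]
y 0 xgap [-53.4  70.3] ext [-182.6   85.1] | x 0 ygap [95.5 96.6] ext [62.8 98.8]
y 15 xgap [-53.4  69.8] ext [-183.2   83.8] | x 15 ygap [93.2 94.3] ext [62.8 98.9]
y 30 xgap [-47.6  59.8] ext [-182.4   84.6] | x 30 ygap [93.3 94.4] ext [62.6 98.9]
y 45 xgap [-46.1  47.2] ext [-182.3   85. ] | x 45 ygap [95.6 96.7] ext [37.7 99. ]
y 60 xgap [-162.5 -120.6] ext [-183.2   85.1] | x 60 ygap [59.1 60.2] ext [27.7 99. ]
y 75 xgap [49.8 50.9] ext [-183.3   83.7] | x 75 ygap [61.5 62.7] ext [-99.1  97.9]
```

View pics/w17.png

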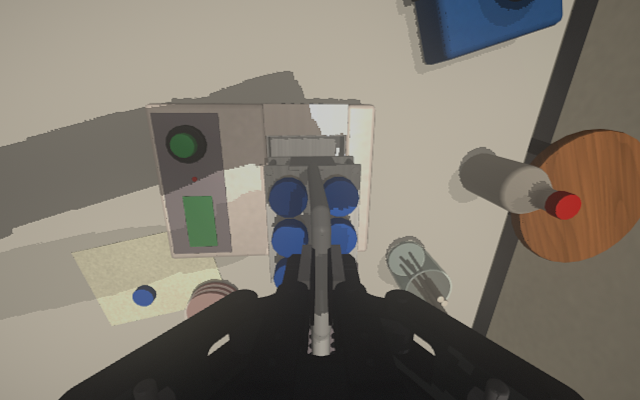

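The carrier is above the well, 7 mm short in y and pitched about 1.3°. I'll correct both and go down to just above the rim.

Call:
jog_arm --increments '[[[0,-0.012,0,0.002,-0.0034,0,0.0],[0,-0.012,0,0.0016,-0.0034,0,0.0],[0,0,0,-0.0006,0,0.01,0.0],[0,0,0,-0.0006,0,0.01,0.0],[0,0,0,-0.0006,0,0.01,0.0],[0,0,0,-0.0006,0,0.01,0.0],[0,0,0,-0.0006,0,0.008,0.0],[0,0,0,0,0,0.004,0.0],[0,0,0,0,0,0,0.0],[0,0,0,0,0,0,0.0]]]'

```text
t: 18.3
tcp_pos: [0.5906, 0.2777, 0.3339]
tool_rot: [[0.993, 0.095, 0.063], [0.096, -0.995, -0.01], [0.061, 0.016, -0.998]]
ft_force: [0.5, -0.3, -5.4]
gripper_width: 0.074
```

```bash
python3 well.py w18 | egrep "^\[|yaw|plane|err|^ \[|y 45|y 30"
```

```text
[0.59063859 0.27767694 0.3339446 ] [[ 0.99349423  0.09509869  0.06265344]
 [ 0.09593264 -0.99533315 -0.0104328 ]
 [ 0.0613689   0.01637544 -0.99798081]] [ 0.52201779 -0.27968548 -5.35156478] 0.07383303044622688 18.3
yaw 5.515429340306414 grip [0.59483637 0.27697794 0.26707988] caps extent [[-33.7 -67.4 -89.9]
 [ 33.6  19.7 -86.8]]
cap plane [-7.32429251e-03  6.76681505e-03 -8.81922872e+01]
grip err to target [-0.00103637  0.00122206] in tool [-9.12388575e-04 -1.31491151e-03 -7.76813829e-05]
y 30 xgap [-50.9  55.4] ext [-183.    84.8] | x 30 ygap [62.4 63.4] ext [62.1 99.2]
y 45 xgap [-46.2  47.1] ext [-183.2   84.7] | x 45 ygap [43.2 44.3] ext [43.2 99.2]
```

Call:
jog_arm --increments '[[[0,0,0,-0.0008,-0.0013,0.004,0.0],[0,0,0,-0.0003,0,0.005,0.0],[0,0,0,-0.0003,0,0.005,0.0],[0,0,0,-0.0003,0,0.005,0.0],[0,0,0,-0.0003,0,0.006,0.0],[0,0,0,-0.0003,0,0.006,0.0],[0,0,0,-0.0003,0,0.006,0.0],[0,0,0,-0.0003,0,0.004,0.0],[0,0,0,-0.0002,0,0.003,0.0],[0,0,0,0,0,0,0.0]]]'

```text
t: 19.18
tcp_pos: [0.5899, 0.2785, 0.2884]
tool_rot: [[0.994, 0.096, 0.061], [0.097, -0.995, -0.011], [0.06, 0.017, -0.998]]
ft_force: [-0.5, 0.5, -4.3]
gripper_width: 0.076
```

Call:
jog_arm --increments '[[[0,0,0,0,0,0.0015,0.0],[0,0,0,0,0,0.0015,0.0],[0,0,0,0,0,0.0015,0.0],[0,0,0,0,0,0,0.0]]]'

```text
t: 19.52
tcp_pos: [0.5906, 0.2786, 0.2851]
tool_rot: [[0.993, 0.096, 0.063], [0.097, -0.995, -0.01], [0.061, 0.016, -0.998]]
ft_force: [-0.3, -0.4, -5.9]
gripper_width: 0.072
```

Call:
jog_arm --increments '[[[0,0,0,-0.0003,0,0.0015,0.0],[0,0,0,0,0,0.0015,0.0],[0,0,0,0,0,0.0012,0.0],[0,0,0,0,0,0.001,0.0],[0,0,0,0,0,0,0.0]]]'

```text
t: 19.93
tcp_pos: [0.5905, 0.2785, 0.2797]
tool_rot: [[0.993, 0.096, 0.062], [0.097, -0.995, -0.01], [0.061, 0.016, -0.998]]
ft_force: [0.4, -0.3, -4.5]
gripper_width: 0.073
```

Call:
jog_arm --increments '[[[0,0,0,0,0,0.001,0.0],[0,0,0,0,0,0.001,0.0],[0,0,0,0,0,0.001,0.0],[0,0,0,0,0,0,0.0]]]'

```text
t: 20.27
tcp_pos: [0.5908, 0.2794, 0.2793]
tool_rot: [[0.993, 0.096, 0.066], [0.097, -0.995, -0.008], [0.065, 0.014, -0.998]]
ft_force: [-2.7, 3.2, 3.5]
gripper_width: 0.076
```

```bash
python3 well.py w19 | egrep "^\[|yaw|plane|err|^ \["
```

```text
[0.59083551 0.2793564  0.279271  ] [[ 0.99317755  0.09643363  0.06556601]
 [ 0.09714905 -0.99523924 -0.00780474]
 [ 0.06450122  0.01412117 -0.99781771]] [-2.69355201  3.24216321  3.49674246] 0.07588975570644356 20.2667
yaw 5.58669430761876 grip [0.59522843 0.27883348 0.21241721] caps extent [[-34.  -66.5 -89.7]
 [ 33.1  20.4 -86.5]]
cap plane [-9.37221187e-03  1.61462412e-03 -8.81720807e+01]
grip err to target [-0.00142843 -0.00063348] in tool [-1.48022705e-03  4.92717886e-04 -8.87122997e-05]
```

The carrier is on the floor: caps at 0.124 m put the underside at about 0.044, level, and the force reversed on contact. Releasing.

Call:
jog_arm --increments '[[[0,0,0,0,0,-0.001,0.006],[0,0,0,0,0,0,0.01],[0,0,0,0,0,0,0.015],[0,0,0,0,0,0,0.025],[0,0,0,0,0,0,0.03],[0,0,0,0,0,0,0.03]]]'

```text
t: 20.82
tcp_pos: [0.5909, 0.2779, 0.2774]
tool_rot: [[0.994, 0.095, 0.062], [0.096, -0.995, -0.012], [0.061, 0.017, -0.998]]
ft_force: [-0.5, -0.1, 0.8]
gripper_width: 0.349
```

Call:
jog_arm --increments '[[[0,0,0,0,0,-0.004,0.03],[0,0,0,0,0,-0.006,0.03],[0,0,0,0,0,-0.015,0.03],[0,0,0,0,0,-0.02,0.03],[0,-0.02,0,0,0,-0.025,0.0],[0.004,-0.02,0,0,0,-0.02,0.0],[0.005,-0.02,0,0,0,-0.01,0.0],[0.005,0,0,0,0,0,0.0],[0,0,0,0,0,0,0.0]]]'

```text
t: 21.57
tcp_pos: [0.5859, 0.2796, 0.3788]
tool_rot: [[0.995, 0.096, 0.005], [0.096, -0.995, -0.001], [0.004, 0.002, -1.0]]
ft_force: [-0.2, 0.5, -0.3]
gripper_width: 0.0
```

```bash
python3 - <<'E'
from h import *
p,d,i,s=shot('wrist','w20'); print(s['tcp_pos'],s['tool_rot'],s['ft_force'],s['gripper_width'],s['t'])
C=cloud(d,i,s);p=p.astype(int)
a=np.radians(5.4);ex=np.array([np.cos(a),np.sin(a)]);e=np.array([-ex[1],ex[0]]);w=np.array([.597,.2503])
q=np.dstack([(C[...,:2]-w)@ex,(C[...,:2]-w)@e,C[...,2]])*1e3
k=(d>0)&(p[...,2]>1.8*p[...,0])&(p[...,2]>50)&(abs(q[...,2]-124)<8)&(abs(q[...,0])<60)&(abs(q[...,1])<75)
K=q[k];print('caps',np.round(np.percentile(K,[1,50,99],axis=0),1),'plane',np.linalg.lstsq(np.c_[K[:,:2],np.ones(len(K))],K[:,2],rcond=None)[0])
m=(d>0)&(p[...,1]>1.3*p[...,0])&(p[...,1]>1.3*p[...,2])&(abs(q[...,0]+140)<30)&(abs(q[...,1]-55)<30)
G=q[m];print('key',len(G),np.round(np.percentile(G,[2,50,98],axis=0),1))
m=(d>0)&(abs(q[...,0]+140)<17)&(abs(q[...,1]-55)<17);print(np.round(np.percentile(q[m][:,2],[5,25,50,75,95]),1))
kx=w-ex*.140+e*.055; print('key xy',kx,'delta tool',np.array(s['tool_rot']).T@np.r_[kx-s['tcp_pos'][:2],0])
E
```

```text
[0.58592865 0.27955098 0.3788231 ] [[ 0.99540589  0.09563627  0.00456241]
 [ 0.09564341 -0.99541471 -0.00137382]
 [ 0.0044101   0.00180387 -0.99998865]] [-0.17035783  0.53804172 -0.27511384] 0.00012028409417065405 21.5667
caps [[-33.2 -47.4 122.1]
 [ 12.8  -6.5 123.9]
 [ 33.8  38.3 125.6]] plane [-3.20079253e-04  5.56791837e-04  1.23947922e+02]
key 459 [[-150.8   42.8  100.1]
 [-138.1   55.4  106. ]
 [-126.7   66.6  107.6]]
[ 95.   96.4 104.1 106.1 107.1]
key xy [0.45244537 0.29188074] delta tool [-0.13169078 -0.02503907 -0.00062594]
```

View pics/w20.png

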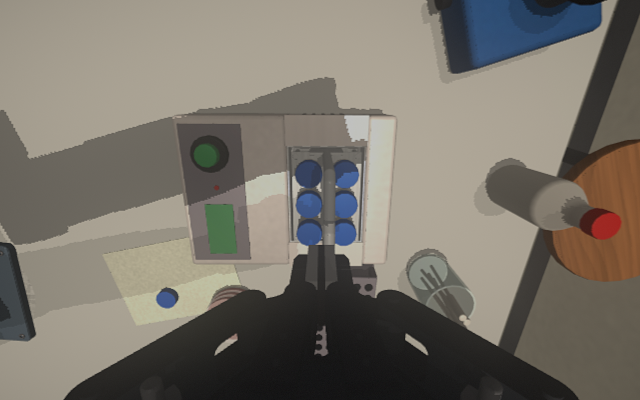

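The carrier stands level in the well, with caps at 0.124 m and x within about 1 mm. The key is at pixel (207,154), its top at z ≈ 0.107. Moving over it with the fingers shut.

Call:
jog_arm --increments '[[[0,0,0,-0.02,-0.004,0,0.0],[0,0,0,-0.03,-0.006,0,0.0],[0,0,0,-0.035,-0.007,0.0,0.0],[0,0,0,-0.03,-0.005,0.015,0.0],[0,0,0,-0.0155,-0.003,0.03,0.0],[0,0,0,0,0,0.035,0.0],[0,0,0,0,0,0.035,0.0],[0,0,0,0,0,0.03,0.0],[0,0,0,0,0,0.02,0.0],[0,0,0,0,0,0.01,0.0]]]'

```text
t: 22.45
tcp_pos: [0.45, 0.2902, 0.1968]
tool_rot: [[0.995, 0.096, -0.006], [0.096, -0.995, -0.006], [-0.007, 0.006, -1.0]]
ft_force: [-0.2, 0.0, 0.4]
gripper_width: -0.0
```

Call:
jog_arm --increments '[[[0,0,0,0,0,0,0.0],[0,0,0,0,0,0,0.0]]]'

```text
t: 22.62
tcp_pos: [0.4527, 0.2913, 0.2021]
tool_rot: [[0.995, 0.096, 0.001], [0.096, -0.995, -0.003], [0.0, 0.003, -1.0]]
ft_force: [-1.2, 1.0, 0.7]
gripper_width: 0.005
```

Call:
jog_arm --increments '[[[0,0,0,0,0,0.008,0.0],[0,0,0,0,0,0.008,0.0],[0,0,0,0,0,0.004,0.0],[0,0,0,0,0,0.003,0.0],[0,0,0,0,0,0.002,0.0],[0,0,0,0,0,0.002,0.0],[0,0,0,0,0,0,0.0]]]'

```text
t: 23.2
tcp_pos: [0.4534, 0.2915, 0.1761]
tool_rot: [[0.995, 0.096, 0.002], [0.096, -0.995, -0.002], [0.002, 0.002, -1.0]]
ft_force: [-0.8, -0.1, 4.7]
gripper_width: 0.001
```

Call:
jog_arm --increments '[[[0,0,0,0,0,0.002,0.0],[0,0,0,0,0,0.002,0.0],[0,0,0,0,0,0,0.0]]]'

```text
t: 23.45
tcp_pos: [0.4535, 0.2916, 0.1741]
tool_rot: [[0.995, 0.096, 0.004], [0.096, -0.995, -0.002], [0.003, 0.002, -1.0]]
ft_force: [-4.1, -2.8, 11.5]
gripper_width: -0.002
```

At 11.5 N, against 5 N for the full stroke, the key is at its stop. Retreating now.

Call:
jog_arm --increments '[[[0,0,0,0,0,0,0.0],[0,0,0,0,0,-0.006,0.0],[0,0,0,0,0,-0.015,0.0],[0,0,0,0,0,-0.03,0.0],[0,0,0,0,0,-0.035,0.0],[0,0,0,0,0,-0.035,0.0],[0,0,0,0,0,-0.035,0.0],[0,0,0,0,0,-0.02,0.0],[0,0,0,0,0,0,0.0],[0,0,0,0,0,0,0.0]]]'

```text
t: 24.28
tcp_pos: [0.4538, 0.2923, 0.349]
tool_rot: [[0.995, 0.096, 0.005], [0.096, -0.995, -0.001], [0.005, 0.001, -1.0]]
ft_force: [-0.2, 0.3, -0.4]
gripper_width: 0.003
```

```bash
python3 - <<'E'
from h import *
p,d,i,s=shot('top','t21'); print(s['tcp_pos'],s['ft_force'],s['t']); C=cloud(d,i);p=p.astype(int)
C0=np.load('pics/top0c.npy')
a=np.radians(5.4);ex=np.array([np.cos(a),np.sin(a)]);e=np.array([-ex[1],ex[0]]);w=np.array([.597,.2503])
q=np.dstack([(C[...,:2]-w)@ex,(C[...,:2]-w)@e,C[...,2]])*1e3
k=(d>0)&(p[...,2]>1.8*p[...,0])&(p[...,2]>60)&(abs(q[...,2]-124)<8)&(abs(q[...,0])<60)&(abs(q[...,1])<75)
print('caps',np.round(np.percentile(q[k],[1,50,99],axis=0),1))
pw,dw,iw,sw=shot('wrist','w21'); Cw=cloud(dw,iw,sw); qw=np.dstack([(Cw[...,:2]-w)@ex,(Cw[...,:2]-w)@e,Cw[...,2]])*1e3
m=(dw>0)&(abs(qw[...,0]+139)<11)&(abs(qw[...,1]-55)<11); print('key z',np.round(np.percentile(qw[m][:,2],[10,50,90]),1),m.sum())
from keep import keep
keep('t21','top')
for n,x,y,r in(('dishes',333,257,25),('rack',336,183,50),('beaker',294,125,20),('flask',380,122,20)):
    z0=np.load('pics/top0.npz')['p'].astype(int)
    print(n,np.abs(z0[y-r:y+r,x-r:x+r]-p[y-r:y+r,x-r:x+r]).mean())
E
```

```text
[0.45376525 0.29225961 0.34895735] [-0.22070245  0.29803132 -0.3697987 ] 24.2833
caps [[-34.9 -49.2 117.7]
 [-13.2  -1.5 125.3]
 [ 33.1  47.4 129.2]]
key z [107.  311.1 356.5] 3553
t21 s -35 n 97 slope 24.9 low end [  2.8 -37.5 246.6] high end [ 32.9 -36.7 259.2]
t21 s -25 n 95 slope 24.4 low end [  2.6 -24.2 246.5] high end [ 33.1 -24.  259.7]
t21 s -15 n 88 slope 21.7 low end [  2.9 -14.8 246.6] high end [ 37.1 -11.6 259.5]
t21 s -5 n 112 slope 21.3 low end [ -1.   -5.6 245.6] high end [ 47.1  -7.2 265.4]
t21 s 5 n 137 slope 28.6 low end [ -1.8   8.2 243.4] high end [ 49.9   8.3 264.7]
t21 s 15 n 95 slope 24.2 low end [  1.6  12.4 246.7] high end [ 36.4  14.6 261.2]
t21 s 25 n 98 slope 24.6 low end [  3.1  22.7 245.4] high end [ 32.9  24.6 258.6]
t21 s 35 n 91 slope 23.7 low end [  2.8  36.  245.6] high end [ 33.3  35.6 259.6]
t21 s 45 n 34 slope 25.9 low end [  3.5  40.6 245.5] high end [ 32.2  42.5 260.5]
dishes 12.8384
rack 11.400266666666667
beaker 10.629791666666666
flask 10.55375
```

Caps are centred within 1 mm of the well and level, the keeper is back at 24° (closed), and the key top is back near 107 mm. The arm is clear, so I'm handing in.

```bash
python3 -c "
from bench import robot
print(robot.sign_off())"
```

```text
the job is handed in; nothing more can be done
None
```

The carrier is off the hook and standing in the heater's well. The start key has been pressed fully, and I handed the job in at about 24 s with the hand clear of everything.

**What happened on the way**
- **First grip:** upright, the finger linkage jammed against the open keeper wing, so I backed off.
- **Second grip:** with the tool tilted 10° the wing stuck to the finger's back. That gave about 18 N at the wrist, under the 35 N limit. I lowered the carrier again.
- **Third grip:** tilted 5° and nearer the shank, it slid free. After that the carrier hung at about 4.5 N.

**Last checks**
- **Carrier:** the caps are centred within about 1 mm of the well's middle. They are level, at 0.124 m, which puts the underside on the well floor.
- **Keeper:** back at about 24°, which is closed.
- **Start key:** I pressed it until the wrist read 11.5 N, about twice the 5 N for its full stroke. Afterwards the lowest readings there were about 107 mm, its height before the press. The hand hid much of that view, so this check is weaker than the others.
- **Beaker, flask, dishes and rack:** I never felt contact with them. I compared them only by overall picture difference, which was similar for all four (10.6 to 12.8 grey levels). I couldn't view the last overhead picture because the 12-picture limit was reached.

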